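Tighten the photometer's window ring with its pin spanner

ROBOT

A 6-joint arm with a two-finger parallel gripper is mounted at the origin on the work surface. World frame = base frame: x ahead of the robot, y to its left, z up, the work surface at z = 0. Lengths are in m, angles in rad, forces in N, time in s.
With the tool pointing down it reaches from about 0.35 to 0.775 m from the base axis. Payload 5.5 kg.
Tool frame: the origin (TCP) lies midway between the tips of the shut fingers; the grasp point (between the pads) lies 19 mm behind it (r.grip_point_offset is the distance from the TCP to the grasp point, in m); z points along the fingers, x is the direction in which the jaws open and shut, and the axes are right-handed (so a half turn about z gives the same grasp; the last joint's range is limited). The gripper opens to 85 mm and grips with 20 to 120 N. Pads are 22 mm wide; open, the fingers measure 114 mm over their backs; the gripper's body (76 mm by 85 mm) begins 54 mm behind the grasp point. The pads swing forward as they close: fully open they stand 13 mm farther back than shut.
Start: joints at [-1.263, 0.313, 0.046, 1.304, 0, 1.431], TCP at [0.249, -0.518, 0.231] pointing down, gripper open.
Joint ranges: [-2.76, 2.76], [-0.86, 1.69], [-1.03, 1.26], [-2.2, 2.34], [-1.47, 1.5], [-3.14, 3.14]. Speed limits (rad/s): [2.57, 2.57, 3.14, 3.14, 3.14, 3.14].

INTERFACE

Orientations are given as a rotation vector (axis times angle).
In Python, from cell import telemetry, snapshot, calibration, r, regions_of gives the robot as it stands.
- The arm moves only by the tool drive_tool, never from a script. Its argument "deltas" is a list of rows, each a list of 3 entries, a list of its own where there are three numbers: the shift along the tool's x, y, z in cm, then the turn, a rotation vector about the tool's x, y, z in degrees, then the closure in counts, from 0 (fully open) to 255 (shut). In form: [[[x, y, z], [wx, wy, wz], grip], ...]. A call has 1 to 20 rows; each row shifts and turns the pose as measured when the row begins, along the tool's axes as they then stand; what a row does not reach is not made up. A row lasts 1/12 s, in which the tool goes at most 41.7 mm and 7.16 degrees, less where a joint would pass 70% of its speed; a pose out of reach is approached as far as the arm can. A call is refused whole if a number of a shift passes 4.17 or a number of a turn 7.16, either way. A call with a gripper value outside its range is refused whole. The fingers move at their own pace and stop on an object; "force" is the grip in N (left out, the last holds). Time passes only in rows, so rows that do not move let the fingers close. It gives the time, the measured TCP pose, the force and the opening at its end, in the units of the state.
- telemetry.get_state(): the state, without advancing time (a new reading comes with each control period).
- snapshot(name): name is "scene" or "side" or "wrist"; returns the picture (420x560x3 uint8, blue, green, red); there is no depth.
- calibration(name): a dict with "fx", "fy", "cx", "cy" (pixels), "origin" and "attitude" of the camera in the world. Camera axes: x right, y up, looking along -z (the intrinsics and any distortion apply to the point x, -y, -z); pixel columns grow to the right and rows downward; lengths in m; the calibration is good to about 2 mm. A picture is of the moment at which its call begins: read the wrist's pose just before it. calibration takes no time and is no camera call; for the wrist camera it gives the pose at the moment of the call.
- r.close_job(): hands the job in, once; it reports no verdict.
Trained networks look in the newest picture that a camera, given by its name, has taken for a name from the list of things; names that differ only in an ending like _2 or _b are one class to them, and where a whole thing is asked for, a point or a joint stands for the part that bears it (a point fixed in the world has none). Each returns a list of dicts, best first, with "p" (0 to 1); they miss things now and then, are a little off and sometimes report something else, mostly with a low value. They report only what shows in the picture. A call takes as long as a camera call. They do not tell look-alikes from the thing itself.
- regions_of(name, camera): "region" (420x560 bool, what is visible of it) and "xy" ([column, row] in pixels, amid what is visible of it).
The state is a dict: "clock": time; "joints": joint angles; "qvel": joint speeds; "effort": joint torques, N m; "position": TCP position; "orientation": TCP orientation; "wrist_force": force on the tool from outside, world axes, zero at the start; "torque": the same for the moment, N m; "grip_width": finger opening in m.
Only numpy, scipy, OpenCV 4.12 (cv2) and the standard library are available. Lean on these libraries where they do the work, as an engineer would, in place of code of your own. Each camera call takes 0.05 s, during which the arm holds its last target. There are 200 camera calls.

TASK

The retaining ring round the window of the photometer's sloping measuring port has only been run in by hand. Take the larger of the two T-handled pin spanners from the tool stand, get both of its pins well down into the ring's two holes before you turn anything, and tighten the ring clockwise until it is fully home against its stop; then draw the spanner out and stand it back upright in its own pocket of the stand. Keep off the window glass and leave the small spanner and the other things on the bench where they are.

Things in the scene. Friction and masses are not known exactly. Their poses are not given: they have to be found in the camera images.
- spanner_grip (a point): Centre of the larger T-shaped pin spanner's handle: a grey bar 76 mm long (its x), 12 mm thick with flat sides (y), 24 mm high (z). Below it a steel stem, 11 mm diameter, 42 mm long, down to the head. z points up the stem, away from the pins; a half turn about z makes no difference. Loose, 0.14 to 0.28 kg; starts upright in either pocket of the stand, its other pocket holding the small one.
- spanner_head (a point): Centre of the underside of the larger spanner's steel head (68 x 14 x 12 mm in x, y, z), between the roots of its two pins, 66 mm below the handle's centre. Axes as for spanner_grip.
- spanner_pin_a (a point): Tip of one of the larger spanner's two pins, on its +x side, 75 mm below the handle's centre. The pins are steel, point down from the head, are 5.5 mm in diameter and 9 mm long, tapered over the last 3 mm to 2.8 mm, and stand 53 mm apart along x, 26.5 mm either side of the stem's axis. Axes as for spanner_grip.
- spanner_pin_b (a point): Tip of the larger spanner's other pin, on its -x side.
- spanner: The larger spanner as a whole; origin midway between the two pin tips, axes as for spanner_grip.
- small_spanner_grip (a point): Centre of the handle of the small pin spanner, which stays in its pocket. Same make, but its handle is only 54 mm long and stands 12 mm lower, and its pins are 32 mm apart: it does not fit the ring.
- stand_pocket_a (a point): Pocket at the -x end of the tool stand: centre of its ledge, 19 mm above the bench, on which the underside of a spanner's head rests while the pins hang free past the ledge's ends. A pocket is 76 mm long (x) and 22 mm wide (y), so the larger head has 4 mm to spare on each side; its rim is 28 mm above the bench. A spanner stands in it with its handle along x, either way round; z up.
- stand_pocket_b (a point): The same point of the pocket at the stand's +x end, 100 mm from the first. The stand is a fixed grey block 226 x 64 mm (x, y), its two pockets end to end along x.
- ring_face (a point): Centre of the outer face of the photometer's retaining ring: bare metal, 68 mm outside, 38 mm bore, 9 mm thick, standing 2 mm proud inside a round black collar of 92 mm diameter. z points straight out of the ring, 35 degrees from vertical; x points to hole a; x and y turn with the ring.
- ring_hole_a (a point): Mouth of one of the ring's two spanner holes, on its outer face, 26.5 mm from the centre (+x). A straight 9 mm bore with 1 mm chamfer through the 9 mm thick ring, 3 mm of space behind: the spanner's pins enter with about 1.7 mm to spare all round until the head lies flat on the ring's face. Axes as for ring_face.
- ring_hole_b (a point): Mouth of the opposite spanner hole (-x side), 53 mm from the first.
- lock_ring (a joint): Turn of the ring in rad, growing as it is tightened: clockwise seen from outside, looking at its face (negative about ring_face z). It starts between 0 and 0.4 and comes to its solid stop, fully home, at 1.2. It is stiff to turn (about 0.12 N m), stays where it is left, and does not rise or sink as it turns.
- photometer: Fixed cream bench instrument 300 x 240 mm (x, y) and 152 mm high, a grey lamp housing 40 mm higher on its rear; origin at the centre of its underside. Its front (-x side) slopes at 35 degrees from the horizontal, with the port and its ring in the middle of the slope.
- window: Glass disc of 37 mm diameter in the ring's bore, 7 mm below the ring's outer face; it must not be touched. Its origin is 12 mm below the ring's outer face.
- reagent_bottle: Closed amber glass bottle, 80 mm in diameter, 148 mm high, loose; origin at the centre of its base. Bystander.
- sample_cup: Open steel sample cup, 54 mm in diameter, 28 mm high, loose; origin at the centre of its base. Bystander.
- white_standard: White ceramic reference disc in a black mount, 64 mm in diameter, 14 mm high, loose; origin at the centre of its base. Bystander.
- spatula: Slim flat steel laboratory spatula 200 mm long, 4 mm thick, lying on the bench, loose; origin at its middle. Bystander.
Not all that is in view belongs to the job. Leave any blue or brown look-alike of the spanner alone. What is shaped like the part that bears stand_pocket_a but blue is not meant.

How it is judged:
By the outcome, as a careful person would: the job done as asked, in the order asked, and still so for the second after the job is handed in, with the robot touching nothing.
It also fails if it takes over 56 s, if anything falls off the work surface, if the arm or the gripper's body presses on something with over 40 N, if the wrist force passes 120 N, or if a joint passes its speed limit or range.

## Working session

There is one attempt and no reset: what is moved stays moved. The work goes in short steps, Python scripts to look and compute and a tool call to move; the robot and the scene stay as the last step left them, time stands still between calls to the robot, and variables do not carry over. Pictures are saved under pics/ and viewed, about 8 in all and at most 12, crops included, and the job is handed in when it is done.

Besides the shell and the picture viewer there is one more tool, called by a JSON object that holds its "name" and its "arguments", one argument or row to a line. drive_tool: Moves the arm, as the interface text tells. Its arguments: {"type":"object","properties":{"deltas":{"type":"array","items":{"type":"array"}},"force":{"type":"number"}},"required":["deltas"]}

```bash
ls; mkdir -p pics; python3 - <<'E'
from cell import telemetry, snapshot, calibration, r, regions_of
import cv2, numpy as np
s=telemetry.get_state(); print({k:np.round(v,3).tolist() for k,v in s.items()})
a=snapshot("scene"); b=snapshot("side")
cv2.imwrite("pics/scene0.png",a); cv2.imwrite("pics/side0.png",b)
for c in("scene","side"):
    k=calibration(c); print(c,k)
    for n in["spanner_grip","small_spanner_grip","stand_pocket_a","ring_face","ring_hole_a","spanner","photometer"]:
        try: print(n,[(np.round(d["xy"],1).tolist(),round(d["p"],2),int(d["region"].sum())) for d in regions_of(n,c)][:4])
        except Exception as e: print(n,e)
E
```

```text
pics
{'clock': 0.0, 'joints': [-1.263, 0.314, 0.045, 1.304, 0.0, 1.431], 'qvel': [-0.0, -0.0, -0.0, -0.001, 0.0, 0.001], 'effort': [-0.0, -48.063, 29.853, 0.019, -0.0, -0.0], 'position': [0.249, -0.518, 0.23], 'orientation': [-2.658, 1.672, 0.002], 'wrist_force': [-0.379, -0.788, -0.283], 'torque': [-0.003, 0.021, 0.003], 'grip_width': 0.085}
scene {'fx': 414.1833040347748, 'fy': 414.1833040347748, 'cx': 274.72773943812746, 'cy': 206.15093217172253, 'origin': array([ 1.23973679, -0.08768815,  0.66208709]), 'attitude': array([0.70713974, 0.71618293, 1.42463169])}
spanner_grip [([241.2, 225.4], 0.98, 639), ([320.8, 251.5], 0.79, 634), ([237.5, 206.4], 0.77, 386)]
small_spanner_grip [([197.3, 241.1], 0.83, 412)]
stand_pocket_a [([166.9, 172.5], 0.79, 1368), ([217.6, 257.3], 0.69, 2015)]
ring_face [([432.1, 230.6], 0.88, 559)]
ring_hole_a [([432.8, 236.8], 0.93, 574)]
spanner [([238.6, 205.2], 0.82, 414), ([239.0, 225.4], 0.68, 566), ([319.0, 252.3], 0.67, 536)]
photometer [([484.8, 260.0], 0.97, 21975), ([245.2, 227.3], 0.73, 625)]
side {'fx': 490.6139933679261, 'fy': 490.6139933679261, 'cx': 274.9987325203038, 'cy': 209.8305830559217, 'origin': array([ 0.1768172 , -0.97721609,  0.83572369]), 'attitude': array([ 0.9054276 , -0.16318509, -0.33694659])}
spanner_grip [([244.0, 274.6], 0.86, 434), ([299.3, 236.5], 0.75, 441), ([278.1, 212.1], 0.7, 455), ([365.6, 197.7], 0.17, 1595)]
small_spanner_grip [([324.8, 259.1], 0.91, 326), ([273.7, 133.6], 0.43, 7096)]
stand_pocket_a [([310.9, 268.2], 0.92, 1702), ([184.9, 375.1], 0.83, 3358)]
ring_face [([270.8, 143.0], 0.87, 277)]
ring_hole_a [([267.9, 140.2], 0.79, 338), ([296.1, 235.1], 0.24, 453)]
spanner [([276.3, 211.9], 0.91, 403), ([271.3, 142.6], 0.73, 270), ([241.4, 275.5], 0.6, 415), ([297.8, 236.7], 0.55, 424)]
photometer [([273.4, 132.5], 0.91, 7081), ([271.2, 135.9], 0.38, 97)]
```

```bash
cat > h.py <<'E'
import numpy as np, cv2
from scipy.spatial.transform import Rotation as R
from cell import telemetry, snapshot, calibration, r, regions_of
def proj(k,P):
    p=R.from_rotvec(k["attitude"]).inv().apply(np.atleast_2d(P)-k["origin"])
    return np.c_[k["cx"]+k["fx"]*p[:,0]/-p[:,2], k["cy"]-k["fy"]*p[:,1]/-p[:,2]]
def ray(k,uv):
    d=np.array([(uv[0]-k["cx"])/k["fx"],-(uv[1]-k["cy"])/k["fy"],-1.])
    return k["origin"],R.from_rotvec(k["attitude"]).apply(d/np.linalg.norm(d))
def onz(k,uv,z):
    o,d=ray(k,uv); return o+d*(z-o[2])/d[2]
def tri(k1,a,k2,b):
    A=np.zeros((3,3));y=np.zeros(3);
    L=[ray(k1,a),ray(k2,b)]
    for o,d in L:
        M=np.eye(3)-np.outer(d,d);A+=M;y+=M@o
    X=np.linalg.solve(A,y); return X,[np.linalg.norm(np.cross(X-o,d)) for o,d in L]
E
python3 - <<'E'
from h import *
a=calibration("scene");b=calibration("side")
for n,u,v in [("ring",(432,231),(271,143)),("g1",(241,225),(244,274.6)),("g1b",(241,225),(299,236.5)),("g1c",(241,225),(278,212)),("g2",(320.8,251.5),(244,274.6)),("g2b",(320.8,251.5),(299,236.5)),("g2c",(320.8,251.5),(278,212)),("g3a",(237.5,206),(244,274.6)),("g3b",(237.5,206),(299,236.5)),("small",(197,241),(325,259))]:
    X,e=tri(a,u,b,v);print(n,X.round(3),np.round(e,4))
A=cv2.imread("pics/scene0.png");B=cv2.imread("pics/side0.png")
cv2.imwrite("pics/s0.png",np.hstack([cv2.resize(A,(400,300)),cv2.resize(B,(400,300))]))
c1=cv2.resize(A[150:310,140:480],None,fx=2.3,fy=2.3)[:,:800]
cv2.imwrite("pics/c1.png",c1)
cv2.imwrite("pics/c2.png",cv2.resize(B[90:420,130:480],None,fx=1.8,fy=1.8))
E
```

```text
ring [0.616 0.23  0.104] [0.0048 0.0048]
g1 [ 0.411 -0.162 -0.023] [0.0116 0.0116]
g1b [ 0.542 -0.16   0.072] [0.0041 0.0041]
g1c [ 0.528 -0.134  0.098] [0.0343 0.0343]
g2 [ 0.431  0.018 -0.151] [0.0344 0.0344]
g2b [ 0.579 -0.012 -0.018] [0.0444 0.0444]
g2c [0.56  0.02  0.007] [0.0001 0.0001]
g3a [ 0.396 -0.179  0.013] [0.0036 0.0036]
g3b [ 0.525 -0.176  0.101] [0.0165 0.0165]
small [ 0.573 -0.25   0.062] [0.0017 0.0017]
```

View pics/scene0.png

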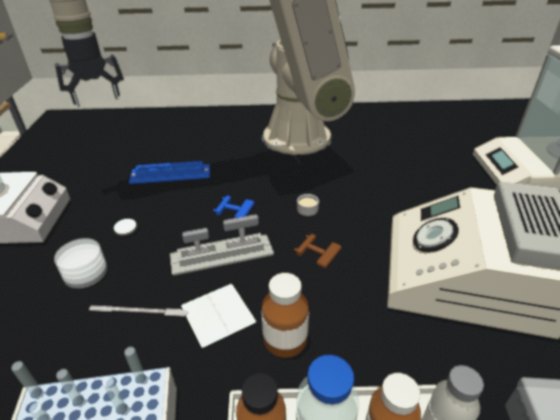

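View pics/c2.png

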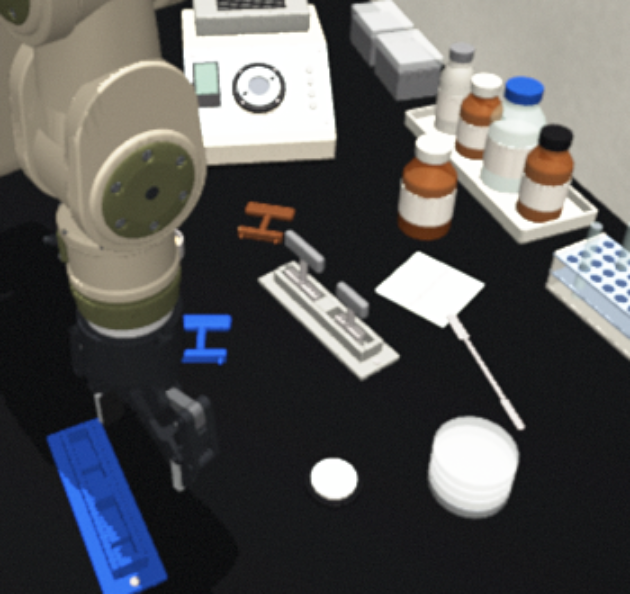

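The scene view shows the grey stand at (220,250), with the larger spanner's handle at (241,223), its photometer-side pocket, and the small one at (197,236). The blue and brown ones are decoys. The ring is at (432,234). In the side crop the larger handle is the one at upper left, crop (305,250).

```bash
cat >> h.py <<'E'
def go(p,zdir,xdir,verbose=1):
    """tool-frame shift (cm) & rotvec (deg) from current pose to target (TCP p, tool z, tool x or its opposite)"""
    s=telemetry.get_state(); C=R.from_rotvec(s["orientation"])
    z=np.array(zdir,float);z/=np.linalg.norm(z)
    x=np.array(xdir,float);x-=z*(x@z);x/=np.linalg.norm(x)
    if verbose: print("pos",s["position"].round(4) if hasattr(s["position"],"round") else s["position"],"t",round(s["clock"],2))
    for sg in(1,-1):
        T=R.from_matrix(np.c_[sg*x,np.cross(z,sg*x),z])
        print(sg,"shift cm",(C.inv().apply(np.array(p)-s["position"])*100).round(2),"turn deg",np.degrees((C.inv()*T).as_rotvec()).round(2),"world turn",np.degrees((T*C.inv()).as_rotvec()).round(1))
E
python3 - <<'E'
from h import *
k=calibration("scene");q=calibration("side")
for c,kk,g,sm in(("scene",k,(241,223),(197,236)),("side",q,(299,229),(325,256))):
    print(c,onz(kk,g,.085).round(4),onz(kk,sm,.073).round(4))
snapshot("scene")
for d in regions_of("stand_pocket_a","scene")[:2]:
    v,u=np.nonzero(d["region"]);P=np.array([onz(k,x,.015) for x in zip(u,v)])[:,:2]
    w=np.linalg.eigh(np.cov(P.T));print(P.mean(0).round(3),np.degrees(np.arctan2(*w[1][::-1,1])),np.sqrt(12*w[0]))
print(R.from_rotvec(telemetry.get_state()["orientation"]).as_matrix().round(3))
w=calibration("wrist");C=R.from_rotvec(telemetry.get_state()["orientation"])
print(w, C.inv().apply(w["origin"]-telemetry.get_state()["position"]),(C.inv()*R.from_rotvec(w["attitude"])).as_matrix().round(3))
E
```

```text
scene [ 0.5464 -0.1565  0.085 ] [ 0.5718 -0.2504  0.073 ]
side [ 0.5474 -0.1541  0.085 ] [ 0.5712 -0.2502  0.073 ]
[ 0.571 -0.208] 103.94746829550323 [0.07330352 0.22483031]
[ 0.225 -0.385] 93.60240160371441 [0.09363583 0.21660447]
[[ 0.433 -0.901  0.   ]
 [-0.901 -0.433 -0.   ]
 [ 0.     0.    -1.   ]]
{'fx': 348.5972296881586, 'fy': 348.5972296881586, 'cx': 279.7897330858908, 'cy': 214.79846798966946, 'origin': array([ 0.32385785, -0.48164291,  0.37363308]), 'attitude': array([-0.29734587,  0.18791149, -1.11140736])} [-0.00064291 -0.08337543 -0.14227038] [[ 1.    -0.001  0.001]
 [-0.001 -0.945 -0.328]
 [ 0.001  0.328 -0.945]]
```

```bash
python3 - <<'E'
from h import *
go([0.547,-0.155,0.19],[0,0,-1],[0.968,0.25,0])
E
```

```text
pos [ 0.249  -0.5183  0.2314] t 0.9
1 shift cm [-19.85 -42.6    4.13] turn deg [ 1.000e-02 -1.000e-02 -7.882e+01] world turn [ 0.   0.  78.8]
-1 shift cm [-19.85 -42.6    4.13] turn deg [-1.0000e-02 -1.0000e-02  1.0118e+02] world turn [   0.    -0.  -101.2]
```

{"name": "drive_tool", "arguments": {
  "deltas": [
    [[-1.65, -3.55, 0.34], [0, 0, 0], 0],
    [[-1.65, -3.55, 0.34], [0, 0, 0], 0],
    [[-1.65, -3.55, 0.34], [0, 0, 0], 0],
    [[-1.65, -3.55, 0.34], [0, 0, 0], 0],
    [[-1.65, -3.55, 0.34], [0, 0, 0], 0],
    [[-1.65, -3.55, 0.34], [0, 0, 0], 0],
    [[-1.65, -3.55, 0.34], [0, 0, 0], 0],
    [[-1.65, -3.55, 0.34], [0, 0, 0], 0],
    [[-1.65, -3.55, 0.34], [0, 0, 0], 0],
    [[-1.65, -3.55, 0.34], [0, 0, 0], 0],
    [[-1.65, -3.55, 0.34], [0, 0, 0], 0],
    [[-1.65, -3.55, 0.34], [0, 0, 0], 0],
    [[0, 0, 0], [0, 0, -7], 0],
    [[0, 0, 0], [0, 0, -7], 0],
    [[0, 0, 0], [0, 0, -7], 0],
    [[0, 0, 0], [0, 0, -7], 0],
    [[0, 0, 0], [0, 0, -7], 0],
    [[0, 0, 0], [0, 0, -7], 0],
    [[0, 0, 0], [0, 0, -7], 0],
    [[0, 0, 0], [0, 0, -7], 0]
  ]
}}

```text
clock: 2.57
position: [0.5638, -0.1396, 0.1867]
orientation: [3.129, -0.215, 0.008]
wrist_force: [0.7, -0.4, 0.7]
grip_width: 0.0857
```

{"name": "drive_tool", "arguments": {
  "deltas": [
    [[0, 0, 0], [0, 0, -7], 0],
    [[0, 0, 0], [0, 0, -7], 0],
    [[0, 0, 0], [0, 0, -7], 0],
    [[0, 0, 0], [0, 0, 0], 0]
  ]
}}

```text
clock: 2.9
position: [0.5639, -0.1394, 0.1867]
orientation: [3.112, 0.377, 0.006]
wrist_force: [-0.1, 0.5, -0.0]
grip_width: 0.0853
```

```bash
python3 - <<'E'
from h import *
go([0.547,-0.155,0.19],[0,0,-1],[0.968,0.25,0])
k=calibration("wrist");a=snapshot("wrist");cv2.imwrite("pics/w1.png",a)
for n in["spanner_grip","small_spanner_grip","stand_pocket_a"]:
  for d in regions_of(n,"wrist")[:3]:
    v,u=np.nonzero(d["region"]);z={"spanner_grip":.097,"small_spanner_grip":.085,"stand_pocket_a":.028}[n]
    P=np.array([onz(k,x,z) for x in zip(u,v)])[:,:2]
    w=np.linalg.eigh(np.cov(P.T));print(n,round(d["p"],2),d["xy"],onz(k,d["xy"],z).round(4),P.mean(0).round(4),np.degrees(np.arctan2(*w[1][::-1,1])).round(1),np.sqrt(12*w[0]).round(4))
E
```

```text
pos [ 0.5639 -0.1394  0.1867] t 2.9
1 shift cm [-2.01  1.12 -0.33] turn deg [ 0.39 -0.16 -0.66] world turn [0.3 0.3 0.7]
-1 shift cm [-2.01  1.12 -0.33] turn deg [ -0.25  -0.61 179.33] world turn [   0.4   -0.5 -179.3]
spanner_grip 0.86 [298.5, 17.9] [ 0.5432 -0.014   0.097 ] [ 0.549  -0.0155] -157.6 [0.0337 0.0721]
spanner_grip 0.64 [87.5, 183.3] [ 0.4292 -0.1447  0.097 ] [ 0.4312 -0.1459] 68.5 [0.0503 0.0724]
spanner_grip 0.56 [249.9, 220.3] [ 0.5424 -0.1446  0.097 ] [ 0.5431 -0.1463] 101.3 [0.0156 0.0816]
small_spanner_grip 0.79 [257.8, 316.2] [ 0.5666 -0.2301  0.085 ] [ 0.5652 -0.2331] 100.5 [0.0129 0.0796]
stand_pocket_a 0.9 [264.1, 223.8] [ 0.5559 -0.1712  0.028 ] [ 0.552  -0.1785] 104.8 [0.0667 0.2158]
```

View pics/w1.png

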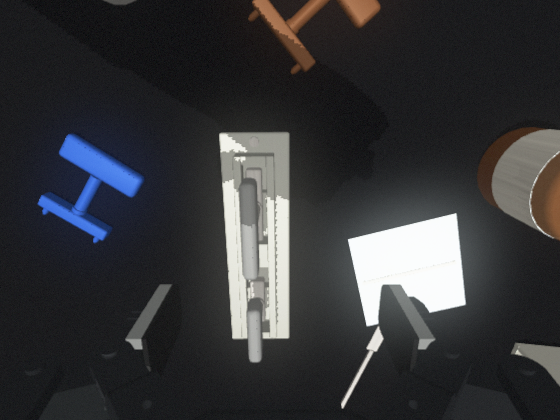

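The wrist view shows the grey stand in the middle. The larger handle runs from about (248,180) to (251,278) and the small one is below it, (252,300)–(256,362). The decoys are clear of both.

```bash
python3 - <<'E'
from h import *
k=calibration("wrist")
a,b=onz(k,(248,180),.094),onz(k,(251,277),.094)
print(a.round(4),b.round(4),((a+b)/2).round(4),np.linalg.norm(a-b),np.degrees(np.arctan2(*(a-b)[:2][::-1])))
for uv in[(220,133),(289,132),(233,338),(289,337)]: print([onz(k,uv,z).round(4)[:2] for z in(.01,.02)])
d=np.array([np.cos(np.radians(104.5)),np.sin(np.radians(104.5)),0]);c=np.array([.546,-.156,.085]);y=np.array([d[1],-d[0],0])
I=cv2.imread("pics/w1.png")
for zz in(-.012,.012):
  q=[c+[0,0,zz]+s*d*.038+t*y*.006 for s,t in((1,1),(1,-1),(-1,-1),(-1,1))]
  cv2.polylines(I,[proj(k,q).round().astype(int)],True,(0,255,255) if zz>0 else (0,255,0),1)
cv2.imwrite("pics/w1o.png",cv2.resize(I[110:380,150:350],None,fx=2.2,fy=2.2))
go([c[0],c[1],.16],[0,0,-1],y)
E
```

```text
[ 0.5349 -0.117   0.094 ] [ 0.5526 -0.1905  0.094 ] [ 0.5438 -0.1538  0.094 ] 0.07559184963138407 103.49783070038916
[array([ 0.4992, -0.1024]), array([ 0.5005, -0.101 ])]
[array([ 0.559 , -0.0872]), array([ 0.5584, -0.0862])]
[array([ 0.5527, -0.318 ]), array([ 0.5524, -0.3098])]
[array([ 0.6126, -0.3023]), array([ 0.6104, -0.2946])]
pos [ 0.5639 -0.1394  0.1867] t 3.1
1 shift cm [-2.13  1.18  2.67] turn deg [ 0.39 -0.16 -1.02] world turn [0.3 0.3 1. ]
-1 shift cm [-2.13  1.18  2.67] turn deg [ -0.26  -0.61 178.98] world turn [   0.4   -0.5 -179. ]
```

View pics/w1o.png

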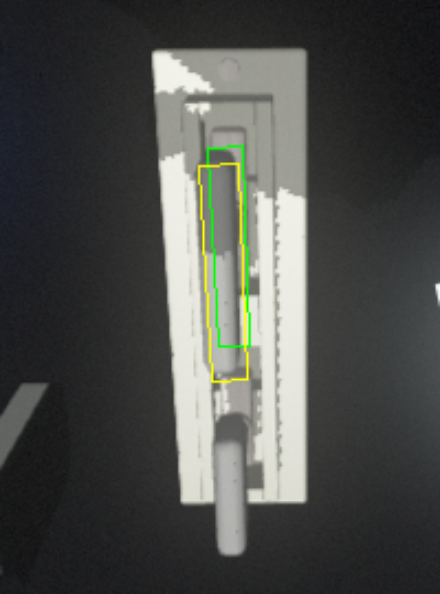

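```bash
python3 - <<'E'
from h import *
go([.544,-.154,.067],[0,0,-1],[.970,.242,0])
E
```

```text
pos [ 0.5639 -0.1394  0.1867] t 3.1
1 shift cm [-2.31  0.88 11.97] turn deg [ 0.39 -0.17 -0.53] world turn [0.3 0.3 0.5]
-1 shift cm [-2.31  0.88 11.97] turn deg [ -0.26  -0.61 179.47] world turn [   0.4   -0.5 -179.5]
```

{"name": "drive_tool", "arguments": {
  "deltas": [
    [[1.4, -3.25, -0.3], [0, 0, 0], 0],
    [[1.4, -3.25, -0.3], [0, 0, 0], 0],
    [[1.4, -3.25, -0.3], [0, 0, 0], 0],
    [[1.4, -3.25, -0.3], [0, 0, 0], 0],
    [[1.4, -3.25, -0.3], [0, 0, 0], 0],
    [[1.4, -3.25, -0.3], [0, 0, 0], 0],
    [[1.4, -3.25, -0.3], [0, 0, 0], 0],
    [[1.4, -3.25, -0.3], [0, 0, 0], 0],
    [[0, 0, 0], [6.8, 1.7, 0], 0],
    [[0, 0, 0], [6.8, 1.7, 0], 0],
    [[0, 0, 0], [6.8, 1.7, 0], 0],
    [[0, 0, 0], [6.8, 1.7, 0], 0],
    [[0, 0, 0], [6.8, 1.7, 0], 0],
    [[0, 0, 0], [0, 0, 0], 0],
    [[0, 0, 0], [0, 0, 0], 0]
  ]
}}

```text
clock: 4.35
position: [0.6176, 0.1661, 0.2116]
orientation: [-2.51, -0.283, -0.118]
wrist_force: [0.7, -1.1, 0.3]
grip_width: 0.0859
```

```bash
python3 - <<'E'
from h import *
k=calibration("wrist");a=snapshot("wrist");cv2.imwrite("pics/w2.png",a)
print(k)
for n in["ring_face","ring_hole_a","window","lock_ring"]:
  for d in regions_of(n,"wrist")[:3]: print(n,round(d["p"],2),d["xy"],d["region"].sum())
E
```

```text
{'fx': 348.5972296881586, 'fy': 348.5972296881586, 'cx': 279.7897330858908, 'cy': 214.79846798966946, 'origin': array([0.59415408, 0.150522  , 0.37479367]), 'attitude': array([ 0.28379204, -0.12332634,  0.19714914])}
ring_face 0.56 [287.1, 188.9] 3965
ring_hole_a 0.9 [295.8, 189.7] 3895
window 0.97 [287.7, 212.7] 1509
lock_ring 0.93 [286.6, 190.5] 4036
```

View pics/w2.png

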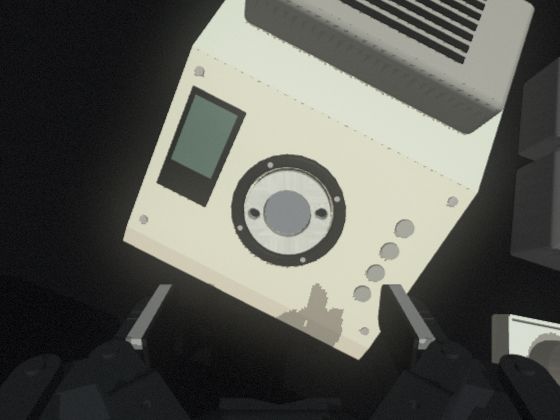

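The ring is clear: holes at about (254,213) and (322,213), window centre (288,213), black collar (231–346, 154–266). The top edge of the slope runs from (193,46) to (479,191).

```bash
cat > ringfit.py <<'E'
from h import *
from scipy.optimize import least_squares
k=calibration("wrist");I=cv2.imread("pics/w2.png");g=cv2.cvtColor(I,cv2.COLOR_BGR2GRAY)
H=[]
for u,v in((254,213),(322,213)):
    w=g[v-9:v+10,u-9:u+10];m=(w<90).astype(np.uint8);n,l,s,c=cv2.connectedComponentsWithStats(m)
    i=min(range(1,n),key=lambda i:abs(c[i]-9).sum());H.append(c[i]+[u-9,v-9]);print("hole",H[-1],s[i])
m=(g<75).astype(np.uint8);n,l,s,c=cv2.connectedComponentsWithStats(m)
i=l[213,237];cs=cv2.findContours((l==i).astype(np.uint8),cv2.RETR_EXTERNAL,cv2.CHAIN_APPROX_NONE)[0][0][:,0,:].astype(float)
print("collar ell",cv2.fitEllipse(cs.astype(np.float32)),s[i])
tl,tr=onz(k,(193,46),.152),onz(k,(479,191),.152)
print("top edge",tl.round(4),tr.round(4),np.linalg.norm(tl-tr))
e=(tr-tl)/np.linalg.norm(tr-tl);print("edge yaw",np.degrees(np.arctan2(e[1],e[0])))
kc={c:calibration(c) for c in("scene","side")}
def frame(yaw):
    e=np.array([np.cos(yaw),np.sin(yaw),0]);f=np.array([e[1],-e[0],0]) # f = front dir (photometer -x)
    n=f*np.sin(np.radians(35))+np.array([0,0,np.cos(np.radians(35))]);return e,n
def res(p,full=False):
    c=p[:3];e,n=frame(p[3]);y=np.cross(n,e);hx=e*np.cos(p[4])+y*np.sin(p[4])
    a=[proj(k,c-hx*.0265)[0]-H[0],proj(k,c+hx*.0265)[0]-H[1]]
    # collar rim 2 mm below face
    t=np.linspace(0,2*np.pi,73)[:-1];P=proj(k,c-.002*n+.046*(np.outer(np.cos(t),e)+np.outer(np.sin(t),y)))
    d=np.array([np.linalg.norm(cs-q,axis=1).min()*np.sign(np.linalg.norm(q-P.mean(0))-np.linalg.norm(cs[np.linalg.norm(cs-q,axis=1).argmin()]-P.mean(0))) for q in P])
    return np.r_[np.ravel(a),d*.3]
if __name__=="__main__":
    y0=np.arctan2(e[1],e[0])
    s=least_squares(res,[.616,.23,.104,y0,0],x_scale=[.01,.01,.01,.1,.1])
    print(s.x.round(4),np.degrees(s.x[3:]),np.abs(s.fun).mean(),s.fun[:4].round(2))
    s2=least_squares(lambda p:res(np.r_[p[:3],y0,p[3]]),[.616,.23,.104,0],x_scale=[.01,.01,.01,.1]);print("fixed yaw",s2.x.round(4),np.abs(s2.fun).mean())
    x=s.x;e,n=frame(x[3]);print("n",n.round(4));
    for c in kc: print(c,proj(kc[c],x[:3]).round(1))
    d=(x[:3]-tl)@n;print("height of ring centre above slope plane through top edge",d, "along slope from top edge",(x[:3]-tl)@np.cross(n,e),"from left",(x[:3]-tl)@e)
    q=np.array(telemetry.get_state()["joints"]);print("q",q.round(3),telemetry.get_state()["clock"])
E
python3 ringfit.py
```

```text
hole [254.27083333 212.25      ] [ 5  5  9  8 48]
hole [320.83050847 212.45762712] [ 3  5 10  8 59]
collar ell ((287.83203125, 210.86463928222656), (106.53569030761719, 113.33828735351562), 117.5636978149414) [ 232  155  113  111 3049]
top edge [0.5283 0.3344 0.152 ] [0.7615 0.2732 0.152 ] 0.24111391928224565
edge yaw -14.721026991673625
[ 0.6258  0.2367  0.1079 -0.2352  0.4584] [-13.47435571  26.26457958] 0.24005162490181634 [ 0.5   0.82 -0.94  0.83]
fixed yaw [0.6257 0.2369 0.1077 0.4793] 0.2341144403615975
n [-0.1336 -0.5578  0.8192]
scene [[435.6 234.7]]
side [[272.4 139.1]]
height of ring centre above slope plane through top edge 0.0053825682940595605 along slope from top edge -0.0844955024707001 from left 0.11759868494114041
q [-0.141  0.433  0.037  1.251  0.616  1.175] 4.6
```

{"name": "drive_tool", "arguments": {
  "deltas": [
    [[0, 0, 0], [-6.8, -1.7, 0], 0],
    [[0, 0, 0], [-6.8, -1.7, 0], 0],
    [[0, 0, 0], [-6.8, -1.7, 0], 0],
    [[0, 0, 0], [-6.8, -1.7, 0], 0],
    [[0, 0, 0], [-6.8, -1.7, 0], 0],
    [[-1.4, 3.25, 0.3], [0, 0, 0], 0],
    [[-1.4, 3.25, 0.3], [0, 0, 0], 0],
    [[-1.4, 3.25, 0.3], [0, 0, 0], 0],
    [[-1.4, 3.25, 0.3], [0, 0, 0], 0],
    [[-1.4, 3.25, 0.3], [0, 0, 0], 0],
    [[-1.4, 3.25, 0.3], [0, 0, 0], 0],
    [[-1.4, 3.25, 0.3], [0, 0, 0], 0],
    [[-1.4, 3.25, 0.3], [0, 0, 0], 0],
    [[0, 0, 0], [0, 0, 0], 0]
  ]
}}

```text
clock: 5.77
position: [0.5771, -0.0954, 0.2032]
orientation: [3.09, 0.417, 0.061]
wrist_force: [-0.1, 0.5, 0.2]
grip_width: 0.0854
```

```bash
python3 - <<'E'
from h import *
go([.544,-.154,.115],[0,0,-1],[.970,.242,0])
E
```

```text
pos [ 0.5771 -0.0954  0.2032] t 5.77
1 shift cm [-5.06  4.52  8.77] turn deg [ 1.59 -2.06  1.37] world turn [ 1.   2.4 -1.4]
-1 shift cm [-5.06  4.52  8.77] turn deg [   3.21    2.49 -178.59] world turn [ -3.7   1.6 178.6]
```

{"name": "drive_tool", "arguments": {
  "deltas": [
    [[-1.3, 1.1, 1.4], [1.6, -2.0, 1.4], 0],
    [[-1.3, 1.1, 1.4], [0, 0, 0], 0],
    [[-1.3, 1.1, 1.4], [0, 0, 0], 0],
    [[-1.3, 1.1, 1.4], [0, 0, 0], 0],
    [[0, 0, 0], [0, 0, 0], 0]
  ]
}}

```text
clock: 6.18
position: [0.5413, -0.1518, 0.1506]
orientation: [3.112, 0.383, 0.015]
wrist_force: [-1.2, 1.0, 0.0]
grip_width: 0.0856
```

```bash
python3 - <<'E'
from h import *
go([.544,-.154,.067],[0,0,-1],[.970,.242,0])
k=calibration("wrist");a=snapshot("wrist");cv2.imwrite("pics/w3.png",a)
d=np.array([-.242,.970,0]);y=np.array([.970,.242,0]);c=np.array([.5438,-.1538,.085])
I=a.copy()
for zz in(-.012,.012):
  q=[c+[0,0,zz]+s*d*.038+t*y*.006 for s,t in((1,1),(1,-1),(-1,-1),(-1,1))]
  cv2.polylines(I,[proj(k,q).round().astype(int)],True,(0,255,255) if zz>0 else (0,255,0),1)
cv2.imwrite("pics/w3o.png",I[100:,100:460])
E
```

```text
pos [ 0.5413 -0.1518  0.1506] t 6.18
1 shift cm [0.14 0.22 8.36] turn deg [ 0.41 -0.51  0.02] world turn [ 0.3  0.6 -0. ]
-1 shift cm [0.14 0.22 8.36] turn deg [   0.81    0.64 -179.98] world turn [ -0.9   0.4 180. ]
```

View pics/w3o.png

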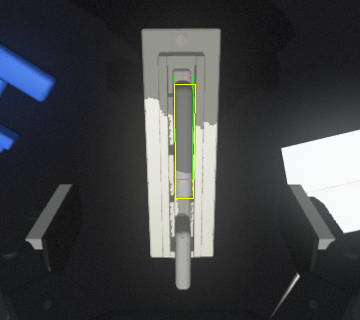

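The overlay box matches the handle at crop (185,85)–(185,198). Descending and gripping.

{"name": "drive_tool", "arguments": {
  "deltas": [
    [[0.07, 0.1, 2.0], [0.4, -0.5, 0], 0],
    [[0.07, 0.1, 2.0], [0, 0, 0], 0],
    [[0, 0, 2.0], [0, 0, 0], 0],
    [[0, 0, 1.4], [0, 0, 0], 0],
    [[0, 0, 0.9], [0, 0, 0], 0],
    [[0, 0, 0], [0, 0, 0], 0]
  ]
}}

```text
clock: 6.73
position: [0.555, -0.1478, 0.0755]
orientation: [3.108, 0.395, 0.028]
wrist_force: [-0.4, 0.1, -0.1]
grip_width: 0.0851
```

```bash
python3 - <<'E'
from h import *
go([.544,-.154,.066],[0,0,-1],[.970,.242,0])
E
```

```text
pos [ 0.555  -0.1478  0.0755] t 6.73
1 shift cm [-1.24  0.32  0.94] turn deg [ 0.59 -0.96  0.48] world turn [ 0.3  1.1 -0.5]
-1 shift cm [-1.24  0.32  0.94] turn deg [   1.51    0.93 -179.51] world turn [ -1.7   0.5 179.5]
```

{"name": "drive_tool", "arguments": {
  "deltas": [
    [[-0.6, 0.15, 0.3], [0.6, -0.9, 0.4], 0],
    [[-0.5, 0.15, 0.3], [0, 0, 0], 0],
    [[-0.1, 0, 0.2], [0, 0, 0], 0],
    [[0, 0, 0], [0, 0, 0], 0]
  ]
}}

```text
clock: 7.07
position: [0.5464, -0.153, 0.0705]
orientation: [3.116, 0.389, 0.006]
wrist_force: [-0.5, 0.2, -0.1]
grip_width: 0.0856
```

```bash
python3 - <<'E'
from h import *
go([.544,-.154,.066],[0,0,-1],[.970,.242,0])
E
```

```text
pos [ 0.5464 -0.153   0.0705] t 7.07
1 shift cm [-0.26  0.04  0.45] turn deg [ 0.12 -0.21  0.23] world turn [ 0.1  0.2 -0.2]
-1 shift cm [-0.26  0.04  0.45] turn deg [   0.33    0.18 -179.77] world turn [-4.000e-01  1.000e-01  1.798e+02]
```

{"name": "drive_tool", "arguments": {
  "deltas": [
    [[-0.2, 0, 0.3], [0, -0.2, 0.2], 0],
    [[-0.1, 0, 0.15], [0, 0, 0], 0],
    [[0, 0, 0], [0, 0, 0], 150],
    [[0, 0, 0], [0, 0, 0], 200],
    [[0, 0, 0], [0, 0, 0], 255],
    [[0, 0, 0], [0, 0, 0], 255],
    [[0, 0, 0], [0, 0, 0], 255],
    [[0, 0, 0], [0, 0, 0], 255],
    [[0, 0, 0], [0, 0, 0], 255],
    [[0, 0, 0], [0, 0, 0], 255]
  ],
  "force": 70
}}

```text
clock: 7.9
position: [0.5444, -0.155, 0.0678]
orientation: [3.114, 0.38, 0.006]
wrist_force: [0.2, -0.6, 0.1]
grip_width: 0.0108
```

```bash
python3 - <<'E'
from h import *
go([.544,-.154,.066],[0,0,-1],[.970,.242,0]);print(telemetry.get_state()["wrist_force"],telemetry.get_state()["joints"])
E
```

```text
pos [ 0.5444 -0.155   0.0678] t 7.9
1 shift cm [-0.01 -0.11  0.18] turn deg [ 0.26 -0.18 -0.08] world turn [0.2 0.2 0.1]
-1 shift cm [-0.01 -0.11  0.18] turn deg [ -0.28  -0.41 179.92] world turn [   0.4   -0.3 -179.9]
[ 0.20724019 -0.56104337  0.0682173 ] [-0.41840807  0.39289839 -0.25744043  0.91521421 -0.00163794  0.90925494]
```

{"name": "drive_tool", "arguments": {
  "deltas": [
    [[0, 0, -0.5], [0, 0, 0], 255],
    [[0, 0, -0.6], [0, 0, 0], 255],
    [[0, 0, -0.7], [0, 0, 0], 255],
    [[0, 0, -0.8], [0, 0, 0], 255],
    [[0, 0, -1.2], [0, 0, 0], 255],
    [[0, 0, -2], [0, 0, 0], 255],
    [[0, 0, -2.5], [0, 0, 0], 255],
    [[0, 0, -2.5], [0, 0, 0], 255],
    [[0, 0, -2.5], [0, 0, 0], 255],
    [[0, 0, -2.5], [0, 0, 0], 255],
    [[0, 0, 0], [0, 0, 0], 255]
  ]
}}

```text
clock: 8.82
position: [0.5412, -0.1532, 0.2368]
orientation: [3.117, 0.381, -0.001]
wrist_force: [0.3, -1.4, -1.0]
grip_width: 0.0107
```

```bash
python3 - <<'E'
from h import *
s=telemetry.get_state();print(s["wrist_force"],s["grip_width"])
go([.598,.13,.25],[0,0,-1],[.970,.242,0])
k=calibration("wrist");cv2.imwrite("pics/w4.png",snapshot("wrist")); cv2.imwrite("pics/sc4.png",snapshot("scene"))
E
```

```text
[ 0.34017973 -1.38447552 -0.95291286] 0.010716483539237246
pos [ 0.5412 -0.1532  0.2368] t 8.82
1 shift cm [ 12.33 -26.11  -1.37] turn deg [ 0.09  0.03 -0.07] world turn [ 0.1 -0.   0.1]
-1 shift cm [ 12.33 -26.11  -1.37] turn deg [ 5.0000e-02 -1.4000e-01  1.7993e+02] world turn [  -0.    -0.2 -179.9]
```

View pics/w4.png

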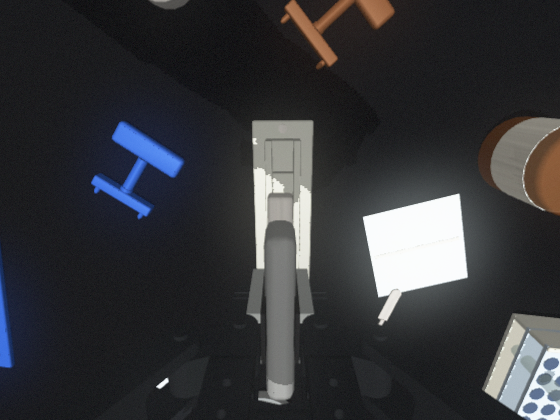

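The spanner is held upright: handle (280,220)–(280,398) centred between the fingers, head end at (280,195), and its pocket now empty.

{"name": "drive_tool", "arguments": {
  "deltas": [
    [[1.5, -3.25, -0.2], [0, 0, 0], 255],
    [[1.5, -3.25, -0.2], [0, 0, 0], 255],
    [[1.5, -3.25, -0.2], [0, 0, 0], 255],
    [[1.5, -3.25, -0.2], [0, 0, 0], 255],
    [[1.5, -3.25, -0.2], [0, 0, 0], 255],
    [[1.5, -3.25, -0.2], [0, 0, 0], 255],
    [[1.5, -3.25, -0.2], [0, 0, 0], 255],
    [[0.7, -1.6, -0.1], [0, 0, 0], 255],
    [[0, 0, 0], [6.1, 3.3, 0], 255],
    [[0, 0, 0], [6.1, 3.3, 0], 255],
    [[0, 0, 0], [6.1, 3.3, 0], 255],
    [[0, 0, 0], [6.1, 3.3, 0], 255],
    [[0, 0, 0], [6.1, 3.3, 0], 255],
    [[0, 0, 0], [0, 0, 0], 255]
  ]
}}

```text
clock: 10.08
position: [0.5822, 0.1297, 0.2251]
orientation: [-2.52, -0.303, -0.254]
wrist_force: [-0.9, -1.4, -2.4]
grip_width: 0.0109
```

```bash
cat >> h.py <<'E'
YAW=np.radians(-14.5);C0=np.array([.6257,.2368,.1078])
E_=np.array([np.cos(YAW),np.sin(YAW),0]);N_=np.array([E_[1],-E_[0],0])*np.sin(np.radians(35))+np.array([0,0,np.cos(np.radians(35))]);Y_=np.cross(N_,E_)
def ringgo(tip,ang=.475,oy=-.0013,c=C0,turn=0.):
    """pin tips `tip` m above ring face"""
    hx=E_*np.cos(ang-turn)+Y_*np.sin(ang-turn); tx=np.cross(N_,hx); z=-N_
    for sg in(1,-1):
        ty=np.cross(z,sg*tx); print("option",sg); go(c+N_*(tip+.0578)-ty*oy,z,sg*tx)
E
python3 - <<'E'
from h import *
s=telemetry.get_state();print(s["position"],s["joints"].round(3) if hasattr(s["joints"],"round") else s["joints"])
ringgo(.045)
for o in(-.003,-.0013,0,.002):
    B=[]
    for y in(-.038,.038):
        p=np.array([0,o+y+.0834,-.029+.1423]); d=R.from_euler("x",0).as_matrix()
        M=np.array([[1,0,0],[0,-.945,-.328],[0,.328,-.945]]).T@p
        B.append(214.8-348.6*M[1]/-M[2])
    print(o,np.round(B,1))
E
```

```text
[0.58223172 0.12973423 0.22514702] [-0.222  0.295 -0.134  1.16   0.622  1.103]
option 1
pos [0.5822 0.1297 0.2251] t 10.08
1 shift cm [ 2.86 -1.49  5.87] turn deg [-2.200e+00 -2.000e-02 -8.959e+01] world turn [-12.3 -51.6  72.3]
-1 shift cm [ 2.86 -1.49  5.87] turn deg [-2.000e-02  2.210e+00  9.039e+01] world turn [ 10.9  49.9 -74.6]
option -1
pos [0.5822 0.1297 0.2251] t 10.08
1 shift cm [ 2.6  -1.5   5.88] turn deg [-2.000e-02  2.210e+00  9.039e+01] world turn [ 10.9  49.9 -74.6]
-1 shift cm [ 2.6  -1.5   5.88] turn deg [-2.200e+00 -2.000e-02 -8.959e+01] world turn [-12.3 -51.6  72.3]
-0.003 [223.2 393.3]
-0.0013 [227.7 396.5]
0 [231.2 398.9]
0.002 [236.5 402.5]
```

{"name": "drive_tool", "arguments": {
  "deltas": [
    [[0, 0, 0], [0, 0, -7], 255],
    [[0, 0, 0], [0, 0, -7], 255],
    [[0, 0, 0], [0, 0, -7], 255],
    [[0, 0, 0], [0, 0, -7], 255],
    [[0, 0, 0], [0, 0, -7], 255],
    [[0, 0, 0], [0, 0, -7], 255],
    [[0, 0, 0], [0, 0, -7], 255],
    [[0, 0, 0], [0, 0, -7], 255],
    [[0, 0, 0], [0, 0, -7], 255],
    [[0, 0, 0], [0, 0, -7], 255],
    [[0, 0, 0], [0, 0, -7], 255],
    [[0, 0, 0], [0, 0, -7], 255],
    [[0, 0, 0], [0, 0, -4], 255],
    [[0, 0, 0], [0, 0, 0], 255]
  ]
}}

```text
clock: 11.25
position: [0.5716, 0.1304, 0.2071]
orientation: [-1.696, -2.182, -0.721]
wrist_force: [0.2, 0.4, -2.0]
grip_width: 0.0109
```

```bash
python3 - <<'E'
from h import *
ringgo(.04)
E
```

```text
option 1
pos [0.5716 0.1304 0.2071] t 11.25
1 shift cm [2.21 4.53 4.75] turn deg [-3.88 -0.05  0.5 ] world turn [ 1.  -2.9 -2.4]
-1 shift cm [2.21 4.53 4.75] turn deg [ 7.000e-02 -6.080e+00 -1.794e+02] world turn [-19.9 -98.8 148.5]
option -1
pos [0.5716 0.1304 0.2071] t 11.25
1 shift cm [2.21 4.27 4.76] turn deg [ 7.000e-02 -6.080e+00 -1.794e+02] world turn [-19.9 -98.8 148.5]
-1 shift cm [2.21 4.27 4.76] turn deg [-3.88 -0.05  0.5 ] world turn [ 1.  -2.9 -2.4]
```

{"name": "drive_tool", "arguments": {
  "deltas": [
    [[0.4, 0.8, 0], [-3.9, 0, 0.5], 255],
    [[0.5, 1.1, 0.4], [0, 0, 0], 255],
    [[0.5, 1.1, 0.8], [0, 0, 0], 255],
    [[0.5, 1.1, 0.8], [0, 0, 0], 255],
    [[0.3, 0.5, 0.8], [0, 0, 0], 255],
    [[0, 0, 0], [0, 0, 0], 255],
    [[0, 0, 0], [0, 0, 0], 255]
  ]
}}

```text
clock: 11.83
position: [0.6096, 0.1743, 0.1991]
orientation: [-1.755, -2.155, -0.774]
wrist_force: [-0.4, -0.2, -1.8]
grip_width: 0.0108
```

```bash
python3 - <<'E'
from h import *
ringgo(.025)
E
```

```text
option 1
pos [0.6096 0.1743 0.1991] t 11.83
1 shift cm [0.06 0.19 2.9 ] turn deg [-0.82  0.34 -1.23] world turn [ 0.4 -1.3  0.7]
-1 shift cm [0.06 0.19 2.9 ] turn deg [  0.52   1.28 178.77] world turn [  24.6   98.7 -147. ]
option -1
pos [0.6096 0.1743 0.1991] t 11.83
1 shift cm [ 0.06 -0.07  2.9 ] turn deg [  0.52   1.28 178.77] world turn [  24.6   98.7 -147. ]
-1 shift cm [ 0.06 -0.07  2.9 ] turn deg [-0.82  0.34 -1.23] world turn [ 0.4 -1.3  0.7]
```

{"name": "drive_tool", "arguments": {
  "deltas": [
    [[0.05, 0.15, 1.0], [-0.8, 0.3, -1.2], 255],
    [[0, 0.05, 0.9], [0, 0, 0], 255],
    [[0, 0, 0.7], [0, 0, 0], 255],
    [[0, 0, 0], [0, 0, 0], 255],
    [[0, 0, 0], [0, 0, 0], 255]
  ]
}}

```text
clock: 12.25
position: [0.6132, 0.1892, 0.176]
orientation: [-1.743, -2.169, -0.792]
wrist_force: [-0.7, 0.3, -2.0]
grip_width: 0.0111
```

```bash
python3 - <<'E'
from h import *
ringgo(.01)
W=snapshot("wrist");S=snapshot("scene");D=snapshot("side")
kw,ks,kd=[calibration(c) for c in("wrist","scene","side")]
st=telemetry.get_state();T=R.from_rotvec(st["orientation"]);p=st["position"]
hx=E_*np.cos(.475)+Y_*np.sin(.475)
def ov(I,k,name,x0,x1,y0,y1,f):
    I=cv2.resize(I,None,fx=f,fy=f,interpolation=cv2.INTER_CUBIC)
    for s in(1,-1):
        for P,c in((C0+s*hx*.0265,(0,0,255)),(p+T.apply([0,-.0013+s*.0265,.0578]),(0,255,0)),(p+T.apply([0,-.0013+s*.038,-.0292]),(255,255,0))):
            q=tuple(((proj(k,P)[0]+.5)*f).round().astype(int));cv2.circle(I,q,3,c,1)
    I=I[int(y0*f):int(y1*f),int(x0*f):int(x1*f)];return I
print(proj(ks,C0),proj(kd,C0),proj(kw,C0))
a=ov(W,kw,"w",150,420,100,400,1.5);b=ov(S,ks,"s",365,505,170,270,2.8);c=ov(D,kd,"d",210,340,90,190,2.8)
H=600;out=np.zeros((600,800,3),np.uint8)
out[:a.shape[0],:a.shape[1]]=a;out[:b.shape[0],405:405+b.shape[1]]=b;out[300:300+c.shape[0],405:405+c.shape[1]]=c
cv2.imwrite("pics/n5.png",out)
E
```

```text
option 1
pos [0.6132 0.1892 0.176 ] t 12.25
1 shift cm [0.1  0.21 1.63] turn deg [-0.25  0.15 -0.34] world turn [ 0.2 -0.4  0.2]
-1 shift cm [0.1  0.21 1.63] turn deg [  0.23   0.39 179.66] world turn [  25.5   99.5 -147.4]
option -1
pos [0.6132 0.1892 0.176 ] t 12.25
1 shift cm [ 0.1  -0.05  1.63] turn deg [  0.23   0.39 179.66] world turn [  25.5   99.5 -147.4]
-1 shift cm [ 0.1  -0.05  1.63] turn deg [-0.25  0.15 -0.34] world turn [ 0.2 -0.4  0.2]
[[435.56660177 234.73131388]] [[272.39621386 139.09011123]] [[280.90496631 225.28821882]]
```

View pics/n5.png

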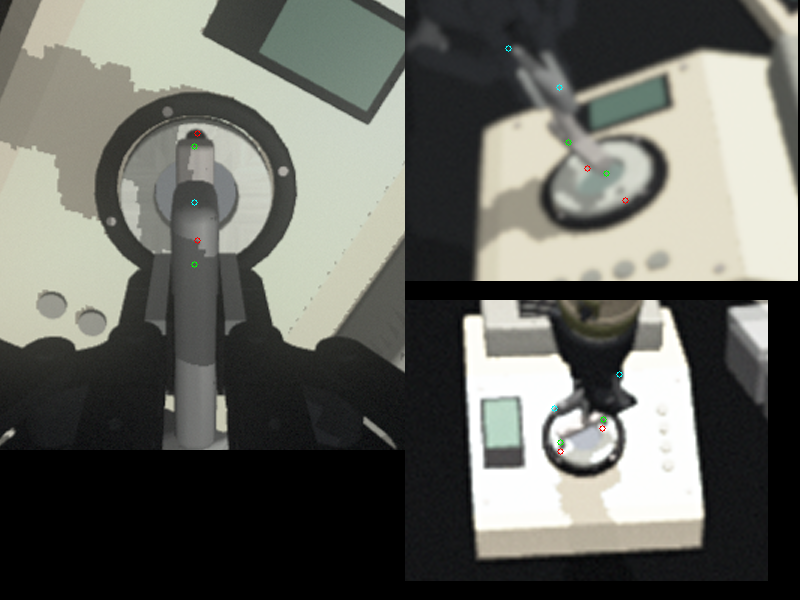

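```bash
python3 - <<'E'
from h import *
for i in range(3):
    w=calibration("wrist");s=telemetry.get_state();C=R.from_rotvec(s["orientation"])
    print(C.inv().apply(w["origin"]-s["position"]).round(4),(C.inv()*R.from_rotvec(w["attitude"])).as_rotvec().round(4), np.round(s["position"],4),np.array(s["joints"]).round(4),s["clock"])
E
```

```text
[ 0.0002 -0.0857 -0.1424] [ 2.8089e+00  2.0000e-04 -1.2000e-03] [0.6136 0.189  0.1766] [-0.1     0.3351 -0.1973  0.9349  0.5992 -0.2851] 12.4
[ 0.0002 -0.0857 -0.1424] [ 2.8089e+00  2.0000e-04 -1.2000e-03] [0.6136 0.189  0.1766] [-0.1     0.3351 -0.1973  0.9349  0.5992 -0.2851] 12.4
[ 0.0002 -0.0857 -0.1424] [ 2.8089e+00  2.0000e-04 -1.2000e-03] [0.6136 0.189  0.1766] [-0.1     0.3351 -0.1973  0.9349  0.5992 -0.2851] 12.4
```

```bash
python3 - <<'E'
from h import *
I=snapshot("wrist");cv2.imwrite("pics/w6.png",I)
k=calibration("wrist")
A=cv2.resize(I[160:310,240:322],None,fx=4,fy=4,interpolation=cv2.INTER_CUBIC)
A=cv2.convertScaleAbs(A,alpha=1.5,beta=20)
B=cv2.resize(I[300:420,240:322],None,fx=4,fy=4,interpolation=cv2.INTER_CUBIC);B=cv2.convertScaleAbs(B,alpha=1.8,beta=20)
o=np.zeros((600,660,3),np.uint8);o[:,:328]=A;o[:480,332:]=B
for y in range(0,600,40): cv2.putText(o,str(160+y//4),(2,y+4),0,.35,(0,255,255)); cv2.line(o,(24,y),(32,y),(0,255,255))
for y in range(0,480,40): cv2.putText(o,str(300+y//4),(334,y+4),0,.35,(0,255,255))
cv2.imwrite("pics/w6c.png",o)
E
```

```text
(no output)
```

View pics/w6c.png

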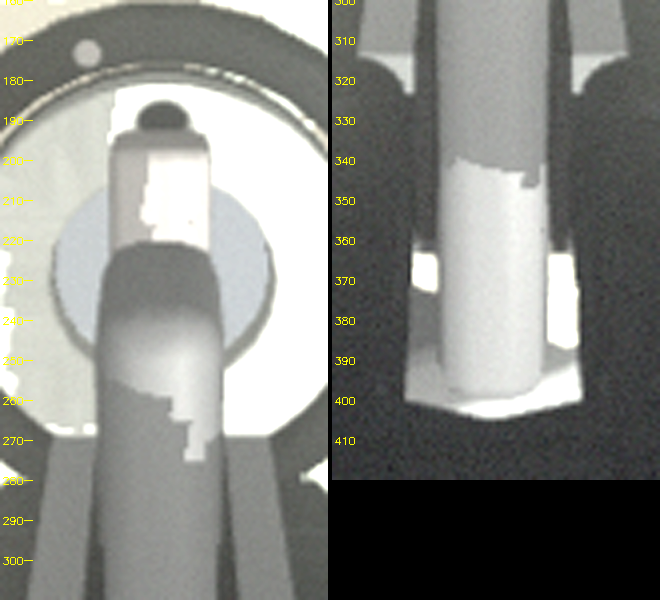

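```bash
cat > fit.py <<'E'
from h import *
from scipy.optimize import least_squares
k=calibration("wrist");s=telemetry.get_state();Rt=R.from_rotvec(s["orientation"])
kk=dict(k)
# spanner in camera frame: axis dir along tool z; rotate using fixed tool->cam rotation
Q=R.from_rotvec([2.809,0,0])   # cam->tool
def pv(P,o): # P in tool frame rel. to nominal camera origin
    c=Q.inv().apply(np.array(P)-o); return 214.8-348.6*c[1]/-c[2]
o=np.array([0,-.0846,-.1424])
pts=[(-.034,.009,192),(-.034,.021,197.5),(-.038,.063,220)]  # y from axis, height over tips, v
f=lambda q:[pv([0,q[0]+y,q[1]-h],o)-v for y,h,v in pts]
a=least_squares(f,[0,.0578],x_scale=.001);print("oy,tip",a.x.round(4),"res",np.round(a.fun,2))
g=lambda q:f([q[0],.0578]);b=least_squares(g,[0],x_scale=.001);print("oy only",b.x.round(4),np.round(b.fun,2))
# ring in same cam frame
X=Q.apply(R.from_rotvec(k["attitude"]).inv().apply(C0-k["origin"]))+o
hx=E_*np.cos(.475)+Y_*np.sin(.475)
hs=[Q.apply(R.from_rotvec(k["attitude"]).inv().apply(C0+t*.0265*hx-k["origin"]))+o for t in(1,-1)]
print("ring centre tool",X.round(4),"holes",np.round(hs,4),"hole v",[round(pv(h,o),1) for h in hs], [proj(k,C0+t*.0265*hx)[0].round(1) for t in(1,-1)])
n=Q.apply(R.from_rotvec(k["attitude"]).inv().apply(N_));print("n in tool",n.round(4))
E
python3 fit.py
```

```text
oy,tip [-0.0033  0.0402] res [-0.47  0.58 -0.1 ]
oy only [0.0023] [ 0.91  1.4  -1.8 ]
ring centre tool [0.0008 0.0013 0.0848] holes [[ 0.0009  0.0278  0.0847]
 [ 0.0006 -0.0252  0.0849]] hole v [np.float64(259.3), np.float64(187.9)] [array([281. , 259.3]), array([280.7, 187.9])]
n in tool [-0.0019 -0.0028 -1.    ]
```

Near the ring, the far hole is at (280.7,191) and the spanner head's end is at (280,192–197). The spanner is aligned to within about 1–2 mm, so it needs about +0.6 mm in x and +1.5 mm in y, with 27 mm to go to the face.

{"name": "drive_tool", "arguments": {
  "deltas": [
    [[0.06, 0.15, 0.5], [-0.25, 0.15, -0.3], 255],
    [[0, 0, 0.5], [0, 0, 0], 255],
    [[0, 0, 0.4], [0, 0, 0], 255],
    [[0, 0, 0], [0, 0, 0], 255],
    [[0, 0, 0], [0, 0, 0], 255]
  ]
}}

```text
clock: 12.87
position: [0.6183, 0.1976, 0.1659]
orientation: [-1.739, -2.174, -0.805]
wrist_force: [-0.2, 0.1, -1.0]
grip_width: 0.0111
```

```bash
python3 fit.py; python3 - <<'E'
from h import *
ringgo(.003)
W=snapshot("wrist");S=snapshot("scene")
a=cv2.convertScaleAbs(cv2.resize(W[150:300,230:330],None,fx=4,fy=4,interpolation=cv2.INTER_CUBIC),alpha=1.3,beta=15)
b=cv2.resize(S[190:265,385:480],None,fx=4,fy=4,interpolation=cv2.INTER_CUBIC)
for y in range(0,600,40): cv2.putText(a,str(150+y//4),(2,y+4),0,.35,(0,0,255))
o=np.zeros((600,790,3),np.uint8);o[:,:400]=a;o[:300,405:405+380]=b[:300,:380]
cv2.imwrite("pics/n7.png",o)
E
```

```text
oy,tip [-0.0033  0.0402] res [-0.47  0.58 -0.1 ]
oy only [0.0023] [ 0.91  1.4  -1.8 ]
ring centre tool [ 0.0002 -0.0019  0.0705] holes [[ 0.0002  0.0246  0.0706]
 [ 0.0002 -0.0284  0.0704]] hole v [np.float64(264.4), np.float64(188.8)] [array([280.1, 264.3]), array([280.2, 188.8])]
n in tool [ 2.0e-04  4.1e-03 -1.0e+00]
option 1
pos [0.6183 0.1976 0.1659] t 12.87
1 shift cm [ 0.06 -0.14  0.96] turn deg [0.23 0.04 0.05] world turn [-0.   0.2  0.1]
-1 shift cm [ 0.06 -0.14  0.96] turn deg [-7.0000e-02  3.6000e-01 -1.7995e+02] world turn [-26.2 -99.9 147.3]
option -1
pos [0.6183 0.1976 0.1659] t 12.87
1 shift cm [ 0.06 -0.4   0.96] turn deg [-7.0000e-02  3.6000e-01 -1.7995e+02] world turn [-26.2 -99.9 147.3]
-1 shift cm [ 0.06 -0.4   0.96] turn deg [0.23 0.04 0.05] world turn [-0.   0.2  0.1]
```

View pics/n7.png

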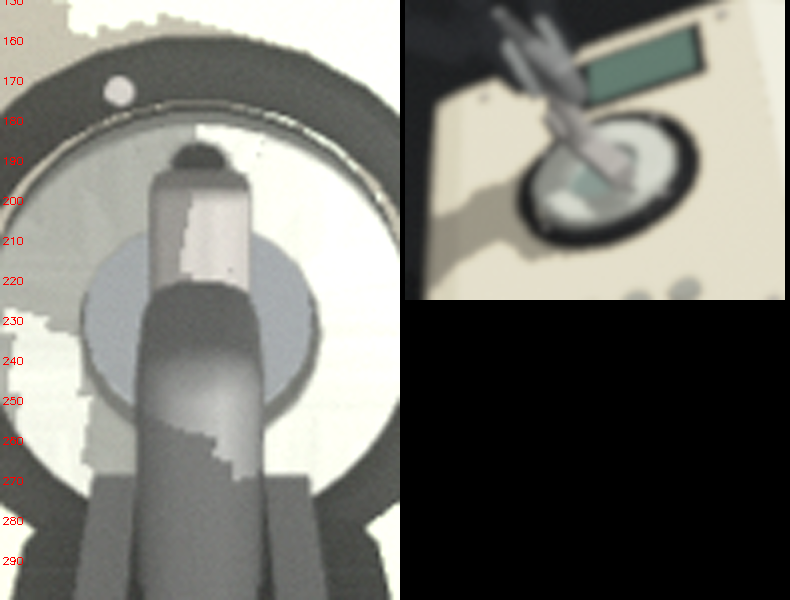

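{"name": "drive_tool", "arguments": {
  "deltas": [
    [[0, -0.18, 0.15], [0, 0, 0], 255],
    [[0, 0, 0.2], [0, 0, 0], 255],
    [[0, 0, 0.2], [0, 0, 0], 255],
    [[0, 0, 0], [0, 0, 0], 255],
    [[0, 0, 0], [0, 0, 0], 255]
  ]
}}

```text
clock: 13.38
position: [0.6174, 0.2004, 0.1608]
orientation: [-1.739, -2.174, -0.805]
wrist_force: [0.3, -0.9, -1.9]
grip_width: 0.011
```

```bash
python3 fit.py|grep -E "centre|n in"; python3 - <<'E'
from h import *
ringgo(.0)
I=snapshot("wrist")
g=cv2.cvtColor(I,cv2.COLOR_BGR2GRAY);print(g[168:206,280]);
E
```

```text
ring centre tool [ 0.0002 -0.0001  0.0649] holes [[ 0.0002  0.0264  0.065 ]
n in tool [ 0.      0.0045 -1.    ]
option 1
pos [0.6174 0.2004 0.1608] t 13.38
1 shift cm [0.06 0.04 0.7 ] turn deg [0.25 0.05 0.04] world turn [-0.   0.2  0.1]
-1 shift cm [0.06 0.04 0.7 ] turn deg [-8.0000e-02  4.0000e-01 -1.7996e+02] world turn [-26.2 -99.9 147.4]
option -1
pos [0.6174 0.2004 0.1608] t 13.38
1 shift cm [ 0.06 -0.22  0.7 ] turn deg [-8.0000e-02  4.0000e-01 -1.7996e+02] world turn [-26.2 -99.9 147.4]
-1 shift cm [ 0.06 -0.22  0.7 ] turn deg [0.25 0.05 0.04] world turn [-0.   0.2  0.1]
[ 57  56  56  58  57  56  56  55  56  54  55  53  76  63  55  80  88  88
 101 119 125 119  97  61  64  73  74  75  80  97 116 130 142 148 150 150
 151 151]
```

Far rim predicted at v=190.1 for perfect centring, seen at 190.5. Going in gently.

{"name": "drive_tool", "arguments": {
  "deltas": [
    [[0, 0, 0.2], [0, 0, 0], 255],
    [[0, 0, 0.2], [0, 0, 0], 255],
    [[0, 0, 0.2], [0, 0, 0], 255],
    [[0, 0, 0.15], [0, 0, 0], 255],
    [[0, 0, 0.15], [0, 0, 0], 255],
    [[0, 0, 0], [0, 0, 0], 255]
  ]
}}

```text
clock: 13.93
position: [0.6187, 0.2036, 0.1563]
orientation: [-1.744, -2.173, -0.806]
wrist_force: [-0.8, -0.1, -1.9]
grip_width: 0.011
```

```bash
python3 fit.py|grep -E "centre|n in"; python3 -c "
from h import *
s=telemetry.get_state();C=R.from_rotvec(s['orientation']);print(C.inv().apply(s['wrist_force']),C.inv().apply(s['torque']))"
```

```text
ring centre tool [ 0.0003 -0.0007  0.0592] holes [[ 0.0004  0.0258  0.0594]
n in tool [-0.0022  0.0067 -1.    ]
[-0.85036597 -1.26789718  1.34349206] [ 0.47119713 -0.68797823  0.01486531]
```

{"name": "drive_tool", "arguments": {
  "deltas": [
    [[0, -0.06, 0.2], [0.3, 0, 0], 255],
    [[0, 0, 0.2], [0, 0, 0], 255],
    [[0, 0, 0.2], [0, 0, 0], 255],
    [[0, 0, 0], [0, 0, 0], 255]
  ]
}}

```text
clock: 14.27
position: [0.6188, 0.2037, 0.1565]
orientation: [-1.748, -2.172, -0.801]
wrist_force: [-0.4, 0.8, -1.8]
grip_width: 0.011
```

```bash
python3 fit.py|grep -E "centre|n in"; python3 -c "
from h import *
s=telemetry.get_state();C=R.from_rotvec(s['orientation']);print(C.inv().apply(s['wrist_force']),C.inv().apply(s['torque']))"
```

```text
ring centre tool [ 0.0004 -0.0007  0.0593] holes [[ 0.0005  0.0258  0.0594]
n in tool [-0.0054  0.0047 -1.    ]
[-0.18112664 -0.76553356  1.89232693] [ 0.47388513 -0.65008556  0.06816651]
```

{"name": "drive_tool", "arguments": {
  "deltas": [
    [[0, 0, 0.3], [0, 0, 0], 255],
    [[0, 0, 0.3], [0, 0, 0], 255],
    [[0, 0, 0], [0, 0, 0], 255]
  ]
}}

```text
clock: 14.52
position: [0.6188, 0.2038, 0.1566]
orientation: [-1.756, -2.17, -0.8]
wrist_force: [-0.8, -0.3, -3.2]
grip_width: 0.0111
```

```bash
python3 fit.py|grep -E "centre|n in"; python3 -c "
from h import *
s=telemetry.get_state();C=R.from_rotvec(s['orientation']);print(C.inv().apply(s['wrist_force']),C.inv().apply(s['torque']),s['joints'],s['effort'])"
```

```text
ring centre tool [ 0.0005 -0.0009  0.0594] holes [[ 0.0007  0.0256  0.0595]
n in tool [-0.0086  0.0069 -0.9999]
[-1.64207207 -1.65299498  2.39198415] [ 0.73519134 -0.6722194   0.00544047] [-0.07154145  0.34770379 -0.23267659  0.8538658   0.59181493 -0.24024751] [-7.39055593e-01 -5.11599863e+01  3.09671009e+01 -1.87074132e+00
  2.31193274e+00  2.57838692e-02]
```

View picture.

```bash
python3 - <<'E'
from h import *
A=snapshot("scene");B=snapshot("side");W=snapshot("wrist")
o=np.zeros((600,800,3),np.uint8)
a=cv2.resize(A[40:270,270:530],None,fx=1.54,fy=1.54);b=cv2.resize(B[0:210,150:410],None,fx=1.5,fy=1.5)
c=cv2.resize(W[60:,60:500],None,fx=.65,fy=.65);d=cv2.resize(W[150:240,230:330],None,fx=3.9,fy=3)
for im,(y,x) in((a,(0,0)),(b,(0,405)),(c,(360,0)),(d,(325,405))):
    im=im[:600-y,:800-x] if x else im[:600-y,:400];o[y:y+im.shape[0],x:x+im.shape[1]]=im
cv2.imwrite("pics/n8.png",cv2.convertScaleAbs(o,alpha=1.3,beta=10))
E
```

```text
(no output)
```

View pics/n8.png

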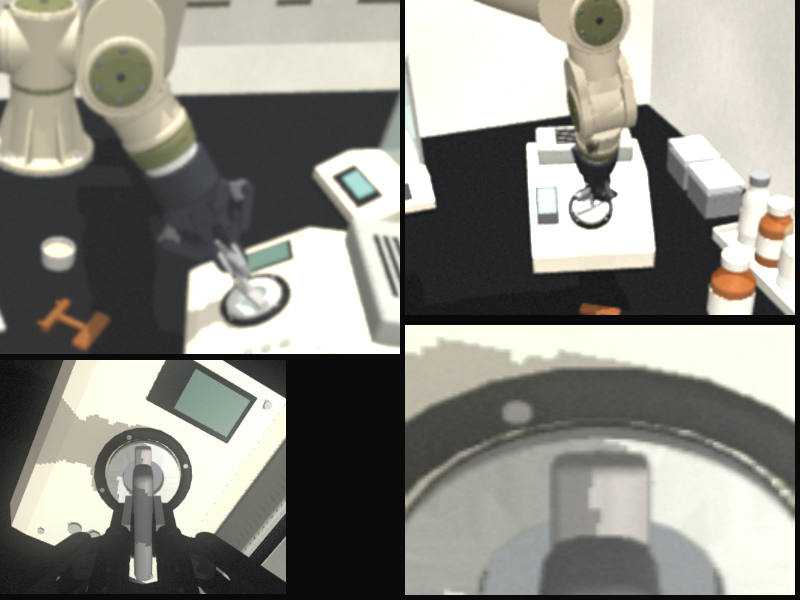

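The arm and gripper are clear of everything; the head is about over the ring with both holes hidden under it. I'll back off slightly to compare the force readings.

{"name": "drive_tool", "arguments": {
  "deltas": [
    [[0, 0, -0.3], [-0.4, -0.5, 0], 255],
    [[0, 0, -0.3], [0, 0, 0], 255],
    [[0, 0, 0], [0, 0, 0], 255]
  ]
}}

```text
clock: 14.92
position: [0.6178, 0.2016, 0.1598]
orientation: [-1.764, -2.176, -0.802]
wrist_force: [-0.3, 0.1, -1.6]
grip_width: 0.0111
```

```bash
cat > st.py <<'E'
from h import *
s=telemetry.get_state();C=R.from_rotvec(s['orientation']);print("F tool",C.inv().apply(s['wrist_force']).round(2),"T",C.inv().apply(s['torque']).round(2),"q",np.round(s['joints'],4),"eff",np.round(s['effort'],2),"w",s["grip_width"],"t",s["clock"])
E
python3 fit.py|grep -E "centre|n in"; python3 st.py
```

```text
ring centre tool [ 0.001  -0.0009  0.0633] holes [[ 0.0012  0.0256  0.0636]
n in tool [-0.0164  0.0125 -0.9998]
F tool [-0.61 -0.71  1.34] T [ 0.41 -0.62  0.02] q [-0.0728  0.337  -0.2383  0.8509  0.5857 -0.2376] eff [-1.000e-01 -4.891e+01  2.907e+01 -1.350e+00  2.100e+00 -2.000e-02] w 0.011134652678652776 t 14.9167
```

```bash
cat > refit.py <<'E'
import json
from h import *
from scipy.optimize import least_squares
I=cv2.imread("pics/w2.png");g=cv2.cvtColor(I,cv2.COLOR_BGR2GRAY).astype(float)
k2=dict(fx=348.597,fy=348.597,cx=279.79,cy=214.8,origin=np.array([.59415408,.150522,.37479367]),attitude=np.array([.28379204,-.12332634,.19714914]))
# radial edge search: strongest gradient near predicted circle
def edges(rad,depth,c,pol):
    out=[]
    for t in np.radians(np.arange(0,360,10)):
        d=E_*np.cos(t)+Y_*np.sin(t)
        rr=np.linspace(rad-.006,rad+.006,49);P=proj(k2,c-depth*N_+rr[:,None]*d)
        v=cv2.remap(g.astype(np.float32),P[:,0].astype(np.float32)[None],P[:,1].astype(np.float32)[None],cv2.INTER_LINEAR)[0]
        gr=np.gradient(cv2.GaussianBlur(v[None],(9,1),2)[0])*pol;i=gr.argmax();out.append((t,*P[i],gr[i]))
    return np.array(out)
H=np.array([[254.27,212.25],[320.83,212.46]])
c=C0.copy()
sets=[("collar",.046,.002,1),("ring",.034,0,-1)]
for it in range(4):
    obs=[]
    for n,rad,dep,pol in sets:
        e=edges(rad,dep,c,pol);e=e[e[:,3]>np.median(e[:,3])*.5];obs.append((rad,dep,e))
    def f(p,w=(1,1,1)):
        q=[]
        for (rad,dep,e),ww in zip(obs,w):
            P=proj(k2,p[:3]-dep*N_+rad*(np.cos(e[:,:1])*E_+np.sin(e[:,:1])*Y_));
            m=P.mean(0);u=(P-m)/np.linalg.norm(P-m,axis=1)[:,None];q.append(ww*((P-e[:,1:3])*u).sum(1))
        hx=E_*np.cos(p[3])+Y_*np.sin(p[3])
        q.append(w[2]*3*(np.ravel(proj(k2,[p[:3]-hx*.0265-.0005*N_,p[:3]+hx*.0265-.0005*N_])-H)));return np.concatenate(q)
    for w in((1,0,0),(0,1,0),(0,0,1),(1,1,1)):
        s=least_squares(lambda p:np.r_[f(p,w),(p-np.r_[C0,.475])*1],np.r_[c,.475],x_scale=[.01,.01,.01,.1],loss="soft_l1")
        if it==3:
            D=s.x[:3]-C0;print(w,s.x.round(4),"vs C0 along e,y,n (mm)",(np.array([D@E_,D@Y_,D@N_])*1e3).round(1),"rms",np.sqrt((f(s.x,w)**2).mean()).round(2))
    c=s.x[:3]
E
python3 refit.py
```

```text
(1, 0, 0) [0.6249 0.2324 0.1136 0.475 ] vs C0 along e,y,n (mm) [ 0.3 -0.4  7.3] rms 0.26
(0, 1, 0) [0.6243 0.231  0.1172 0.475 ] vs C0 along e,y,n (mm) [ 0.1  0.5 11.1] rms 0.55
(0, 0, 1) [0.625  0.2331 0.1133 0.47  ] vs C0 along e,y,n (mm) [0.3 0.1 6.7] rms 0.0
(1, 1, 1) [0.6248 0.2321 0.1147 0.4741] vs C0 along e,y,n (mm) [ 0.3 -0.   8.4] rms 0.83
```

The refit of the ring from the edges puts its face 7–11 mm higher than I first had it, so the stall was the head landing on the face with the pins fully in. I'll correct the tilt, press down again and do a sideways check.

{"name": "drive_tool", "arguments": {
  "deltas": [
    [[0, 0, 0.1], [0.7, 0.9, 0], 255],
    [[0, 0, 0.3], [0, 0, 0], 255],
    [[0, 0, 0.3], [0, 0, 0], 255],
    [[0, 0, 0.3], [0, 0, 0], 255]
  ]
}}

```text
clock: 15.25
position: [0.6195, 0.2045, 0.1559]
orientation: [-1.749, -2.164, -0.798]
wrist_force: [-22.4, -23.4, 31.1]
grip_width: 0.011
```

```bash
sed -i 's/^YAW=.*/YAW=np.radians(-14.5);C0=np.array([.6257,.2368,.1078])+.0105*np.array([-.1436,-.5553,.8192])/' h.py; python3 fit.py|grep -E "centre|n in"; python3 st.py
```

```text
ring centre tool [ 0.     -0.0011  0.0477] holes [[ 0.0003  0.0254  0.0478]
n in tool [-0.0014  0.001  -1.    ]
F tool [  2.22 -16.47 -41.75] T [ 3.66 -0.06 -0.16] q [-0.0726  0.3562 -0.2234  0.8644  0.5976 -0.2444] eff [  9.9  -32.07  27.2   -7.45   2.56   0.06] w 0.01099944887075054 t 15.25
```

{"name": "drive_tool", "arguments": {
  "deltas": [
    [[0.3, 0, 0.1], [0, 0, 0], 255],
    [[0.3, 0, 0.1], [0, 0, 0], 255]
  ]
}}

```text
clock: 15.42
position: [0.6185, 0.2054, 0.1571]
orientation: [-1.761, -2.165, -0.789]
wrist_force: [-0.6, -10.0, -3.1]
grip_width: 0.0109
```

```bash
python3 fit.py|grep -E "centre|n in"; python3 st.py
```

```text
ring centre tool [-0.0011 -0.0005  0.0485] holes [[-0.0007  0.026   0.0485]
n in tool [-1.120e-02  6.000e-04 -9.999e-01]
F tool [-9.75 -2.67 -2.97] T [ 0.71 -2.8  -0.16] q [-0.067   0.35   -0.2253  0.8627  0.5872 -0.2317] eff [ 5.840e+00 -4.967e+01  2.928e+01 -1.080e+00  5.150e+00  4.000e-02] w 0.010888833940284488 t 15.4167
```

{"name": "drive_tool", "arguments": {
  "deltas": [
    [[-0.3, 0, 0.1], [0, 0, 0], 255],
    [[-0.3, 0, 0.1], [0, 0, 0], 255],
    [[-0.3, 0, 0.1], [0, 0, 0], 255]
  ]
}}

```text
clock: 15.67
position: [0.6197, 0.2025, 0.155]
orientation: [-1.753, -2.157, -0.799]
wrist_force: [-11.6, -2.1, 14.1]
grip_width: 0.0112
```

```bash
python3 fit.py|grep -E "centre|n in"; python3 st.py
```

```text
ring centre tool [ 0.0021 -0.0009  0.0482] holes [[ 0.0025  0.0256  0.0483]
n in tool [ 4.0e-04  2.4e-03 -1.0e+00]
F tool [  8.38  -7.73 -14.4 ] T [ 1.63  1.9  -0.12] q [-0.077   0.3573 -0.2249  0.8637  0.6002 -0.244 ] eff [ -1.26 -40.96  28.2   -4.65  -0.7    0.17] w 0.011179857620539076 t 15.6667
```

Sideways play is about ±1.6 mm before it pushes back and the axial stop is solid, so both pins are fully in. Re-centring, then turning clockwise (+ about tool z).

{"name": "drive_tool", "arguments": {
  "deltas": [
    [[0.15, -0.05, 0.05], [0, 0, 0], 255],
    [[0, 0, 0.05], [0, 0, 2], 255],
    [[0, 0, 0.05], [0, 0, 4], 255],
    [[0, 0, 0.05], [0, 0, 4], 255],
    [[0, 0, 0.05], [0, 0, 4], 255],
    [[0, 0, 0.05], [0, 0, 4], 255]
  ]
}}

```text
clock: 16.17
position: [0.6191, 0.2039, 0.156]
orientation: [-2.033, -1.796, -0.713]
wrist_force: [-4.8, -5.7, 5.7]
grip_width: 0.0105
```

```bash
cat >> st.py <<'E'
z=C.as_matrix()[:,2];y=C.as_matrix()[:,1]
print("ring ctr tool",C.inv().apply(C0-s["position"]).round(4),"n tool",C.inv().apply(N_).round(4),"angle of tool y from start (deg, + = tightened)",round(np.degrees(.475-np.arctan2(y@Y_,y@E_))%180,1))
E
python3 st.py; python3 fit.py|grep -E "centre|n in"
```

```text
F tool [-1.76 -3.5  -8.53] T [ 0.93 -0.9  -0.13] q [-0.075   0.3551 -0.2258  0.8632  0.6008  0.0877] eff [  2.12 -45.6   28.57  -2.68   2.27  -0.79] w 0.010520634139567792 t 16.1667
ring ctr tool [-0.     -0.002   0.0482] n tool [ 0.0012  0.0026 -1.    ] angle of tool y from start (deg, + = tightened) 19.7
ring centre tool [ 0.     -0.0009  0.0483] holes [[ 0.009   0.0241  0.0484]
n in tool [ 0.0018  0.0024 -1.    ]
```

{"name": "drive_tool", "arguments": {
  "deltas": [
    [[0, 0, 0.05], [0, 0, 4], 255],
    [[0, 0, 0.05], [0, 0, 4], 255],
    [[0, 0, 0.05], [0, 0, 4], 255],
    [[0, 0, 0.05], [0, 0, 4], 255],
    [[0, 0, 0.05], [0, 0, 4], 255],
    [[0, 0, 0.05], [0, 0, 4], 255]
  ]
}}

```text
clock: 16.67
position: [0.6193, 0.2038, 0.156]
orientation: [-2.313, -1.27, -0.574]
wrist_force: [-5.0, -5.8, 6.1]
grip_width: 0.0105
```

```bash
python3 st.py
```

```text
F tool [-3.04 -2.57 -8.96] T [ 0.41 -1.17 -0.11] q [-0.075   0.3556 -0.2251  0.8637  0.6007  0.5308] eff [  2.03 -45.6   28.54  -2.69   2.3   -0.79] w 0.010511333811235642 t 16.6667
ring ctr tool [-0.0009 -0.002   0.0482] n tool [ 0.002   0.0017 -1.    ] angle of tool y from start (deg, + = tightened) 45.1
```

{"name": "drive_tool", "arguments": {
  "deltas": [
    [[0, 0, 0.05], [0, 0, 3], 255],
    [[0, 0, 0.05], [0, 0, 3], 255],
    [[0, 0, 0.05], [0, 0, 3], 255],
    [[0, 0, 0.05], [0, 0, 3], 255]
  ]
}}

```text
clock: 17.0
position: [0.6194, 0.2038, 0.156]
orientation: [-2.413, -0.993, -0.497]
wrist_force: [-4.8, -6.3, 6.1]
grip_width: 0.0111
```

```bash
python3 st.py
```

```text
F tool [-3.66 -1.32 -9.15] T [ 0.12 -1.29 -0.11] q [-0.075   0.3559 -0.2246  0.8642  0.6005  0.7537] eff [  2.01 -45.62  28.53  -2.7    2.31  -0.56] w 0.011119649959715086 t 17.0
ring ctr tool [-0.0013 -0.0018  0.0482] n tool [ 0.002   0.0012 -1.    ] angle of tool y from start (deg, + = tightened) 57.9
```

{"name": "drive_tool", "arguments": {
  "deltas": [
    [[0, 0, 0.05], [0, 0, 3], 255],
    [[0, 0, 0.05], [0, 0, 3], 255],
    [[0, 0, 0.05], [0, 0, 3], 255]
  ]
}}

```text
clock: 17.25
position: [0.6192, 0.2038, 0.156]
orientation: [-2.469, -0.785, -0.437]
wrist_force: [-6.4, -5.4, 7.2]
grip_width: 0.0112
```

```bash
python3 st.py
```

```text
F tool [-4.25 -2.73 -9.85] T [ 0.26 -1.57 -0.99] q [-0.0748  0.356  -0.2244  0.8649  0.6002  0.9191] eff [  1.24 -44.8   28.81  -3.01   2.26   0.25] w 0.011171101719905586 t 17.25
ring ctr tool [-0.0014 -0.0014  0.0482] n tool [ 1.5e-03  7.0e-04 -1.0e+00] angle of tool y from start (deg, + = tightened) 67.4
```

Twist torque jumped from 0.11 to 0.99 N m, so this is the stop. A few more rows to make sure it is fully home.

{"name": "drive_tool", "arguments": {
  "deltas": [
    [[0, 0, 0.05], [0, 0, 4], 255],
    [[0, 0, 0.05], [0, 0, 4], 255],
    [[0, 0, 0.05], [0, 0, 5], 255]
  ]
}}

```text
clock: 17.5
position: [0.6195, 0.2045, 0.1567]
orientation: [-2.52, -0.503, -0.356]
wrist_force: [-9.0, -8.6, 5.9]
grip_width: 0.0111
```

```bash
python3 st.py
```

```text
F tool [ -8.42   0.21 -10.91] T [-0.29 -2.39 -4.12] q [-0.0733  0.355  -0.2238  0.8644  0.5991  1.1429] eff [ -0.56 -43.6   28.41  -2.08   2.92   2.87] w 0.01114399015506728 t 17.5
ring ctr tool [-0.0025 -0.0004  0.0484] n tool [ 0.0021  0.0015 -1.    ] angle of tool y from start (deg, + = tightened) 80.1
```

{"name": "drive_tool", "arguments": {
  "deltas": [
    [[0, 0, 0], [0, 0, -4], 255],
    [[0, 0, 0], [0, 0, -3], 255],
    [[0, 0, 0], [0, 0, -2], 255]
  ]
}}

```text
clock: 17.75
position: [0.6187, 0.2046, 0.1564]
orientation: [-2.485, -0.726, -0.417]
wrist_force: [-3.8, -5.2, 4.1]
grip_width: 0.011
```

```bash
python3 st.py
```

```text
F tool [-3.52 -0.01 -6.77] T [-0.3  -1.47 -1.13] q [-0.0719  0.3545 -0.2237  0.8661  0.596   0.9695] eff [  0.82 -46.65  28.96  -2.21   2.58   1.49] w 0.011023508955759957 t 17.75
ring ctr tool [-0.0014 -0.0005  0.0482] n tool [-0.0013  0.0033 -1.    ] angle of tool y from start (deg, + = tightened) 70.1
```

{"name": "drive_tool", "arguments": {
  "deltas": [
    [[0, 0, 0], [0, 0, -3], 255],
    [[0, 0, 0], [0, 0, -2], 255],
    [[0, 0, 0], [0, 0, 0], 255]
  ]
}}

```text
clock: 18.0
position: [0.6185, 0.2043, 0.1562]
orientation: [-2.459, -0.845, -0.449]
wrist_force: [-2.7, -3.2, 2.8]
grip_width: 0.0109
```

```bash
python3 st.py
```

```text
F tool [-2.29 -0.48 -4.48] T [-0.19 -0.89  0.03] q [-0.072   0.3551 -0.2227  0.868   0.595   0.8753] eff [  1.23 -47.37  28.52  -1.98   2.15  -0.39] w 0.010917517028974843 t 18.0
ring ctr tool [-0.001  -0.0007  0.0482] n tool [-0.0031  0.0033 -1.    ] angle of tool y from start (deg, + = tightened) 64.8
```

Torque is zero, so the pins are free in their play. Drawing out along the axis.

{"name": "drive_tool", "arguments": {
  "deltas": [
    [[0, 0, -0.3], [0, 0, 0], 255],
    [[0, 0, -0.4], [0, 0, 0], 255],
    [[0, 0, -0.4], [0, 0, 0], 255],
    [[0, 0, -0.5], [0, 0, 0], 255],
    [[0, 0, -0.6], [0, 0, 0], 255],
    [[0, 0, -1], [0, 0, 0], 255],
    [[0, 0, -2], [0, 0, 0], 255],
    [[0, 0, -2], [0, 0, 0], 255],
    [[0, 0, 0], [0, 0, 0], 255]
  ]
}}

```text
clock: 18.75
position: [0.6076, 0.1632, 0.2171]
orientation: [-2.458, -0.841, -0.444]
wrist_force: [0.5, 1.1, -1.3]
grip_width: 0.0111
```

```bash
python3 st.py; python3 - <<'E'
from h import *
cv2.imwrite("pics/w9.png",snapshot("wrist"))
g=cv2.imread("pics/w9.png",0);w6=cv2.imread("pics/w6.png",0)
# shift of the handle/head relative to camera compared with pre-insertion
a=w6[300:396,255:305];m=cv2.matchTemplate(g,a,cv2.TM_CCOEFF_NORMED);print("handle match",cv2.minMaxLoc(m)[1:],"ref (255,300)")
go([.544,-.154,.25],[0,0,-1],[.970,.242,0])
E
```

```text
F tool [0.34 0.07 1.75] T [-0.44 -0.5   0.03] q [-0.147   0.3054 -0.1341  1.0616  0.6038  0.7863] eff [ -0.31 -46.04  28.29   0.35   2.02  -0.22] w 0.01112433893635371 t 18.75
ring ctr tool [-0.0004 -0.0003  0.1225] n tool [-4.7e-03 -3.0e-04 -1.0e+00] angle of tool y from start (deg, + = tightened) 65.0
handle match (0.6193364858627319, (208, 165), (31, 276)) ref (255,300)
pos [0.6074 0.1637 0.2157] t 18.8
1 shift cm [-18.38  16.46 -21.28] turn deg [-26.84 -22.51  23.01] world turn [-31.5  15.3 -23. ]
-1 shift cm [-18.38  16.46 -21.28] turn deg [  30.82  -36.76 -149.86] world turn [-21.  -43.1 149.9]
```

{"name": "drive_tool", "arguments": {
  "deltas": [
    [[0, 0, -1], [0, 0, 0], 255],
    [[0, 0, -1], [-4.4, -3.7, 3.8], 255],
    [[0, 0, -1], [-4.4, -3.7, 3.8], 255],
    [[0, 0, -1], [-4.4, -3.7, 3.8], 255],
    [[0, 0, 0], [-4.4, -3.7, 3.8], 255],
    [[0, 0, 0], [-4.4, -3.7, 3.8], 255],
    [[0, 0, 0], [-4.4, -3.7, 3.8], 255],
    [[0, 0, 0], [0, 0, 0], 255]
  ]
}}

```text
clock: 19.47
position: [0.6007, 0.1428, 0.2457]
orientation: [3.114, 0.352, -0.013]
wrist_force: [0.9, 0.1, -2.8]
grip_width: 0.0108
```

```bash
python3 - <<'E'
from h import *
go([.544,-.154,.22],[0,0,-1],[.970,.242,0])
I=snapshot("wrist");cv2.imwrite("pics/w10.png",I)
g=cv2.cvtColor(I,cv2.COLOR_BGR2GRAY)
for v in(190,200,210,230,250,270,300,340,380,390,395,400): print(v,g[v,255:306:2])
E
```

```text
pos [0.6007 0.1428 0.2457] t 19.47
1 shift cm [-12.13  27.64   2.87] turn deg [ 0.4   0.54 -1.1 ] world turn [ 0.5 -0.4  1.1]
-1 shift cm [-12.13  27.64   2.87] turn deg [  0.85  -0.62 178.89] world turn [  -0.7   -0.8 -178.9]
190 [33 34 35 36 38 37 36 39 37 39 39 38 40 43 39 39 40 41 33 39 39 39 39 44
 42 43]
200 [ 30  30  32  32  33  35  83 137 147 145 147 149 147 143 148 148 148 145
 134  65  36  38  38  37  43  38]
210 [ 34  34  31  36  32  36  65 137 150 151 151 153 150 148 153 154 148 147
 136  54  36  37  36  34  35  38]
230 [34 36 35 37 34 52 67 72 74 75 75 77 74 74 76 75 73 73 73 71 42 39 34 34
 36 38]
250 [ 32  32  33  33  41  80  93 101 105 109 112 114 114 109 112 113 110 105
 103  98  78  32  35  36  36  30]
270 [ 94  94  93  94  94  75  94 100 103 108 112 112 111 114 109 110 108 108
 104  94  71  94  92  95  92  95]
300 [ 93  93  94  65  31  39  92  99 104 108 112 113 112 113 110 111 110 103
 100  93  35  30  87  95  95  94]
340 [ 29  31  28  41  43  35  81 100 107 110 112 113 112 112 113 113 109 104
  98  67  40  38  35  38  32  35]
380 [ 32  36  35  36  33  40  85 146 155 152 111 113 113 112 113 111 109 103
 101  91  41  41  33  35  35  37]
390 [ 35  35  37  36  38  37  96 144 152 158 164 164 166 166 165 164 153 144
 137 141 246 246 246 187  36  35]
395 [ 33  37  36  38 227 245 245 185 153 159 163 165 165 164 166 162 155 145
 198 246 246 245 245 225  39  35]
400 [ 30  37  36  34  36 229 245 245 245 242 236 235 235 235 235 237 244 245
 245 245 245 220 180 136  39  36]
```

The spanner is still straight in the grip: head and handle are both centred on u=280 along their length. Carrying it back.

{"name": "drive_tool", "arguments": {
  "deltas": [
    [[-1.5, 3.4, 0], [0.4, 0.5, -1.1], 255],
    [[-1.5, 3.4, 0], [0, 0, 0], 255],
    [[-1.5, 3.4, 0], [0, 0, 0], 255],
    [[-1.5, 3.4, 0], [0, 0, 0], 255],
    [[-1.5, 3.4, 0], [0, 0, 0], 255],
    [[-1.5, 3.4, 0], [0, 0, 0], 255],
    [[-1.5, 3.4, 0], [0, 0, 0], 255],
    [[-0.7, 1.6, 0], [0, 0, 0], 255],
    [[0, 0, 0], [0, 0, 0], 255]
  ]
}}

```text
clock: 20.27
position: [0.552, -0.139, 0.2336]
orientation: [-3.092, -0.415, -0.02]
wrist_force: [0.8, 1.3, -1.2]
grip_width: 0.0111
```

```bash
python3 - <<'E'
from h import *
go([.5444,-.155,.13],[0,0,-1],[.970,.242,0])
E
```

```text
pos [ 0.552  -0.139   0.2336] t 20.27
1 shift cm [-1.31  1.55 10.31] turn deg [-1.14 -0.89  1.29] world turn [-1.3  0.6 -1.3]
-1 shift cm [-1.31  1.55 10.31] turn deg [   1.39   -1.78 -178.69] world turn [ -0.9  -2.1 178.7]
```

{"name": "drive_tool", "arguments": {
  "deltas": [
    [[-0.5, 0.6, 0], [-1.1, -0.9, 1.3], 255],
    [[-0.4, 0.5, 1.0], [0, 0, 0], 255],
    [[-0.4, 0.4, 1.8], [0, 0, 0], 255],
    [[0, 0, 1.8], [0, 0, 0], 255],
    [[0, 0, 1.8], [0, 0, 0], 255],
    [[0, 0, 1.8], [0, 0, 0], 255],
    [[0, 0, 1.2], [0, 0, 0], 255],
    [[0, 0, 0], [0, 0, 0], 255]
  ]
}}

```text
clock: 20.93
position: [0.5406, -0.1548, 0.1347]
orientation: [-3.118, -0.378, -0.01]
wrist_force: [-0.9, -0.3, -1.7]
grip_width: 0.0109
```

```bash
python3 - <<'E'
from h import *
go([.5444,-.155,.105],[0,0,-1],[.970,.242,0])
E
```

```text
pos [ 0.5406 -0.1548  0.1347] t 20.93
1 shift cm [0.34 0.11 2.97] turn deg [ 0.03 -0.36 -0.19] world turn [-0.1  0.4  0.2]
-1 shift cm [0.34 0.11 2.97] turn deg [-5.6000e-01 -4.0000e-02  1.7981e+02] world turn [ 6.000e-01  1.000e-01 -1.798e+02]
```

{"name": "drive_tool", "arguments": {
  "deltas": [
    [[0.2, 0.1, 0.8], [0, -0.3, 0], 255],
    [[0.1, 0, 0.9], [0, 0, 0], 255],
    [[0, 0, 0.8], [0, 0, 0], 255],
    [[0, 0, 0.4], [0, 0, 0], 255],
    [[0, 0, 0], [0, 0, 0], 255]
  ]
}}

```text
clock: 21.35
position: [0.545, -0.1527, 0.1044]
orientation: [3.117, 0.383, 0.005]
wrist_force: [0.4, -0.5, -1.2]
grip_width: 0.0108
```

```bash
python3 - <<'E'
from h import *
go([.5444,-.155,.0678],[0,0,-1],[.970,.242,0])
k=calibration("wrist");W=snapshot("wrist");S=snapshot("scene")
s=telemetry.get_state();C=R.from_rotvec(s["orientation"]);p=s["position"]
a=cv2.convertScaleAbs(cv2.resize(W[110:310,215:345],None,fx=3,fy=3,interpolation=cv2.INTER_CUBIC),alpha=1.2,beta=15)
b=cv2.resize(S[205:280,160:285],None,fx=3.2,fy=3.2,interpolation=cv2.INTER_CUBIC)
ks=calibration("scene");
o=np.zeros((600,800,3),np.uint8);o[:,:390]=a;o[:240,395:795]=b
cv2.imwrite("pics/n11.png",o)
E
```

```text
pos [ 0.545  -0.1527  0.1044] t 21.35
1 shift cm [-0.13  0.2   3.66] turn deg [ 0.08 -0.17 -0.01] world turn [0.  0.2 0. ]
-1 shift cm [-0.13  0.2   3.66] turn deg [-2.6000e-01 -1.3000e-01  1.7999e+02] world turn [ 3.0e-01 -1.0e-01 -1.8e+02]
```

View pics/n11.png

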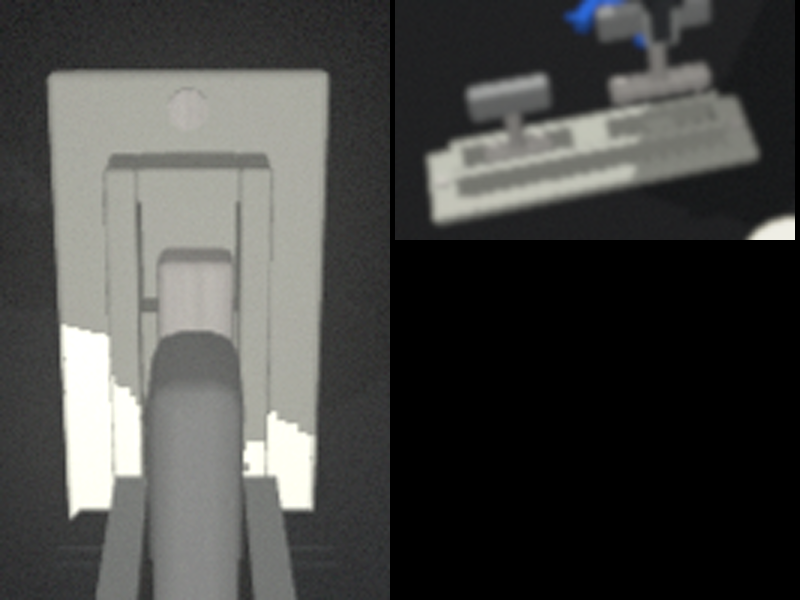

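The head is lined up with the pocket slot (slot centre crop u≈189, head 195, so about 1.2 mm to the left, agreeing with telemetry). Lowering.

{"name": "drive_tool", "arguments": {
  "deltas": [
    [[-0.13, 0.2, 0.3], [0, 0, 0], 255],
    [[0, 0, 0.4], [0, 0, 0], 255],
    [[0, 0, 0.4], [0, 0, 0], 255],
    [[0, 0, 0.3], [0, 0, 0], 255],
    [[0, 0, 0], [0, 0, 0], 255]
  ]
}}

```text
clock: 21.87
position: [0.5459, -0.1566, 0.0919]
orientation: [3.115, 0.381, 0.011]
wrist_force: [-0.2, 1.2, -1.7]
grip_width: 0.0108
```

```bash
python3 - <<'E'
from h import *
go([.5444,-.155,.0678],[0,0,-1],[.970,.242,0])
E
```

```text
pos [ 0.5459 -0.1566  0.0919] t 21.87
1 shift cm [-0.12 -0.2   2.41] turn deg [ 0.26 -0.38 -0.06] world turn [0.2 0.4 0.1]
-1 shift cm [-0.12 -0.2   2.41] turn deg [ -0.59  -0.4  179.94] world turn [   0.7   -0.2 -179.9]
```

Head underside is at about 43 mm; correcting before the rim (28 mm).

{"name": "drive_tool", "arguments": {
  "deltas": [
    [[-0.15, -0.15, 0.2], [0.2, -0.4, 0], 255],
    [[0, 0, 0.3], [0, 0, 0], 255],
    [[0, 0, 0.3], [0, 0, 0], 255],
    [[0, 0, 0.2], [0, 0, 0], 255],
    [[0, 0, 0], [0, 0, 0], 255]
  ]
}}

```text
clock: 22.28
position: [0.5438, -0.1555, 0.0807]
orientation: [3.118, 0.381, -0.002]
wrist_force: [-0.4, 0.1, -1.4]
grip_width: 0.0112
```

```bash
python3 - <<'E'
from h import *
go([.5444,-.155,.0678],[0,0,-1],[.970,.242,0])
E
```

```text
pos [ 0.5438 -0.1555  0.0807] t 22.28
1 shift cm [ 0.07 -0.03  1.29] turn deg [ 0.03  0.07 -0.07] world turn [ 0.  -0.1  0.1]
-1 shift cm [ 0.07 -0.03  1.29] turn deg [ 1.1000e-01 -4.0000e-02  1.7993e+02] world turn [-1.000e-01 -1.000e-01 -1.799e+02]
```

{"name": "drive_tool", "arguments": {
  "deltas": [
    [[0.05, 0, 0.3], [0, 0, 0], 255],
    [[0, 0, 0.3], [0, 0, 0], 255],
    [[0, 0, 0.3], [0, 0, 0], 255],
    [[0, 0, 0.2], [0, 0, 0], 255],
    [[0, 0, 0.2], [0, 0, 0], 255]
  ]
}}

```text
clock: 22.7
position: [0.5451, -0.1555, 0.0677]
orientation: [3.117, 0.381, 0.001]
wrist_force: [-6.4, 2.5, 24.7]
grip_width: 0.0107
```

```bash
python3 st.py|head -1;python3 - <<'E'
from h import *
go([.5444,-.155,.0678],[0,0,-1],[.970,.242,0])
E
```

```text
F tool [ -5.58  -3.92 -24.76] T [ 1.05 -1.43 -0.04] q [-0.419   0.3974 -0.2507  0.9216 -0.0011  0.9083] eff [-3.500e-01 -3.724e+01  2.145e+01 -2.690e+00  5.000e-02 -1.000e-02] w 0.010682101737819708 t 22.7
pos [ 0.5451 -0.1555  0.0677] t 22.7
1 shift cm [-0.05 -0.07 -0.01] turn deg [ 0.09 -0.01 -0.06] world turn [0.1 0.  0.1]
-1 shift cm [-0.05 -0.07 -0.01] turn deg [-2.0000e-02 -1.4000e-01  1.7994e+02] world turn [ 0.000e+00 -1.000e-01 -1.799e+02]
```

Seated on the ledge: same height as at the pick, with contact. Releasing and rising.

{"name": "drive_tool", "arguments": {
  "deltas": [
    [[0, 0, 0], [0, 0, 0], 255],
    [[0, 0, 0], [0, 0, 0], 200],
    [[0, 0, 0], [0, 0, 0], 150],
    [[0, 0, 0], [0, 0, 0], 80],
    [[0, 0, 0], [0, 0, 0], 0],
    [[0, 0, 0], [0, 0, 0], 0],
    [[0, 0, 0], [0, 0, 0], 0],
    [[0, 0, 0], [0, 0, 0], 0],
    [[0, 0, 0], [0, 0, 0], 0],
    [[0, 0, 0], [0, 0, 0], 0]
  ]
}}

```text
clock: 23.53
position: [0.546, -0.156, 0.0685]
orientation: [3.116, 0.381, 0.004]
wrist_force: [0.1, 0.5, -0.7]
grip_width: 0.0855
```

{"name": "drive_tool", "arguments": {
  "deltas": [
    [[0, 0, -0.5], [0, 0, 0], 0],
    [[0, 0, -0.8], [0, 0, 0], 0],
    [[0, 0, -1.2], [0, 0, 0], 0],
    [[0, 0, -1.8], [0, 0, 0], 0],
    [[0, 0, -2], [0, 0, 0], 0],
    [[0, 0, -2.5], [0, 0, 0], 0],
    [[0, 0, -2.5], [0, 0, 0], 0],
    [[0, 0, -2.5], [0, 0, 0], 0],
    [[0, 0, -2.5], [0, 0, 0], 0],
    [[0, 0, -2.5], [0, 0, 0], 0],
    [[0, 0, 0], [0, 0, 0], 0],
    [[0, 0, 0], [0, 0, 0], 0]
  ]
}}

```text
clock: 24.53
position: [0.5439, -0.1547, 0.2723]
orientation: [3.115, 0.381, 0.006]
wrist_force: [0.4, -0.0, -0.8]
grip_width: 0.0853
```

```bash
python3 - <<'E'
from h import *
W=snapshot("wrist");S=snapshot("scene");D=snapshot("side")
S0=cv2.imread("pics/scene0.png")
o=np.zeros((600,800,3),np.uint8)
for im,x,y in((cv2.resize(W,(400,300)),0,0),(cv2.resize(S,(400,300)),400,0),(cv2.resize(S[190:290,150:290],(400,290)),0,305),(cv2.resize(S0[190:290,150:290],(400,290)),400,305)): o[y:y+im.shape[0],x:x+400]=im
cv2.imwrite("pics/n12.png",o)
print(telemetry.get_state()["clock"])
d=cv2.absdiff(S,S0).max(2)>60;n,l,s,c=cv2.connectedComponentsWithStats(d.astype(np.uint8));print([(x[:5].tolist()) for x in s[1:] if x[4]>25])
E
```

```text
24.6833
[[57, 17, 35, 16, 404], [204, 31, 45, 21, 587], [56, 33, 68, 71, 2083], [303, 41, 17, 10, 36], [380, 40, 5, 15, 32], [270, 45, 5, 20, 55], [284, 47, 11, 5, 39], [307, 48, 33, 24, 622], [206, 51, 46, 55, 1661], [353, 60, 32, 41, 764], [261, 72, 15, 13, 127], [318, 92, 34, 11, 275], [323, 104, 28, 17, 95], [233, 137, 11, 17, 45], [293, 145, 16, 4, 55], [199, 171, 10, 5, 27], [299, 199, 18, 8, 101], [259, 235, 9, 8, 33], [244, 246, 27, 11, 66]]
```

No views are left, so I'll check with the networks and template matches instead.

```bash
python3 - <<'E'
from h import *
S=snapshot("scene");S0=cv2.imread("pics/scene0.png")
def sh(n,x,y,w,h):
    m=cv2.matchTemplate(cv2.GaussianBlur(S,(0,0),.7),cv2.GaussianBlur(S0[y:y+h,x:x+w],(0,0),.7),cv2.TM_CCOEFF_NORMED);_,q,_,l=cv2.minMaxLoc(m);print(n,round(q,3),(l[0]-x,l[1]-y))
for n,*b in(("large",222,212,40,24),("small",180,228,32,24),("cup",294,192,28,24),("bottle",260,272,52,85),("white std",110,216,28,22),("spatula",86,300,100,20),("bluedecoy",212,194,44,26),("brown",292,233,52,34)): sh(n,*b)
print("cup mean bright",S0[192:216,294:322].mean(),S[192:216,294:322].mean())
k=calibration("wrist");snapshot("wrist")
for n,z in(("spanner_grip",.097),("small_spanner_grip",.085)):
  for d in regions_of(n,"wrist")[:3]: 
    v,u=np.nonzero(d["region"]);P=np.array([onz(k,x,z) for x in zip(u,v)])[:,:2];w=np.linalg.eigh(np.cov(P.T))
    print(n,round(d["p"],2),np.round(d["xy"],1),P.mean(0).round(3),np.degrees(np.arctan2(*w[1][::-1,1])).round(1))
k=calibration("scene")
for d in regions_of("ring_hole_a","scene")[:2]: print("ring",d["xy"],d["p"])
E
```

```text
large 0.954 (-1, 1)
small 0.998 (0, 0)
cup 0.957 (0, 0)
bottle 1.0 (0, 0)
white std 1.0 (0, 0)
spatula 1.0 (0, 0)
bluedecoy 0.976 (0, 0)
brown 0.994 (0, 0)
cup mean bright 105.30704365079364 85.1577380952381
spanner_grip 0.74 [283.  181.3] [ 0.542 -0.15 ] 103.8
spanner_grip 0.72 [144.4 157. ] [ 0.417 -0.156] 68.9
spanner_grip 0.6 [183.8 352.8] [ 0.481 -0.363] 82.1
small_spanner_grip 0.76 [281.9 269.5] [ 0.564 -0.24 ] 104.8
ring [437.0, 237.4] 0.73
```

```bash
python3 -c "
from cell import r
print(r.close_job())"
```

```text
the job is handed in; nothing more can be done
None
```

I tightened the ring to its stop with the larger spanner, stood the spanner back upright in its own pocket, and handed the job in at about 25 s on the robot's clock.

- **Pins in before turning:** the head bottomed solidly on the ring, and sideways play was only about ±1.6 mm before it pushed back. My first ring height was about 10 mm too low. I took the first contact for a stall until a refit of the ring image showed the head was already down on the ring's face.
- **Tightening:** the spanner turned about 63–67° clockwise at roughly 0.11 N m. The torque then rose to about 4 N m against the stop. I eased back to zero torque, about 1.5° beyond contact and well inside the play of the pins, so the ring should not have loosened. I did not take another picture of the ring to confirm its final angle.
- **Return:** the spanner went back to the height it was picked from. In the scene picture its handle is within 1 pixel of where it started, and its direction matches the stand's (104°).
- **Other things:** the small spanner, cup, bottle, white standard, spatula and both look-alikes showed no shift. The cup looks darker, which I take to be the arm's shadow.

The last combined picture could not be viewed because the 12-view limit was reached, so the final checks used template matches and the networks. The largest wrist force I read was about 45 N.

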